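# Latch the model trimmer's front cover

### The arm

A 6-joint arm with a two-finger parallel gripper is mounted at the origin on the work surface. World frame = base frame: x ahead of the robot, y to its left, z up, the work surface at z = 0. Lengths are in m, angles in degrees, forces in N, time in s.
With the tool pointing down it reaches from about 0.25 to 0.725 m from the base axis. Payload 9.7 kg.
Tool frame: the origin (TCP) lies at the very end of the fingers, on their centre line; the grasp point (between the pads) lies 19 mm behind it; z points along the fingers, y is the direction in which the jaws open and shut (so a half turn about z gives the same grasp; the last joint's range is limited). The gripper opens to 85 mm and grips with 20 to 120 N. Pads are 22 mm wide; open, the fingers measure 114 mm over their backs; the gripper's body (76 mm by 85 mm) begins 54 mm behind the grasp point. The pads swing forward as they close: fully open they stand 13 mm farther back than shut.
Start: joints at [-74.141, 4.979, 10.078, 95.1, 0, 90], TCP at [0.15, -0.529, 0.231] pointing down, gripper open.
Joint ranges: [-179.16, 179.16], [-48.56, 103.87], [-65.8, 70.77], [-126.05, 130.52], [-82.76, 87.17], [-180, 180]. Speed limits (degrees/s): [127.2, 127.2, 147.25, 180, 180, 180].

### API

Orientations are given as [roll, pitch, yaw] about the fixed x, y, z axes, in that order (R = Rz(yaw) Ry(pitch) Rx(roll)).
In Python, from workcell import bot, camera, ticket gives the robot as it stands.
- The arm moves only by the shell command python3 -m jog 'ROWS' [FORCE]. ROWS is a JSON object of lists of equal length, an entry for each row: "turn": the turn, a rotation vector about the world's x, y, z each as a share of 8 degrees, from -1 to 1, a list of three; "delta_pos": the shift along the world's x, y, z each as a share of 50 mm, from -1 to 1, a list of three; "hand": the opening, from -1 (shut) to 1 (fully open). A call has exactly 10 rows; each row shifts and turns the commanded pose from where the row before left it; what a row does not reach is not made up. A row lasts 1/10 s, in which the tool goes at most 50 mm and 8.59 degrees, less where a joint would pass 70% of its speed; a pose out of reach is approached as far as the arm can. A call with a number of a shift or a turn outside -1 to 1 is refused whole. A call with a gripper value outside its range is refused whole. The fingers move at their own pace and stop on an object; FORCE is the grip in N (left out, the last holds). Time passes only in rows, so rows that do not move let the fingers close, or fill a call up. It gives the time, the measured TCP pose, the force and the opening at its end, in the units of the state.
- bot.get_obs(): the state, without advancing time (a new reading comes with each control period).
- camera(name): name is "scene" or "top" or "wrist"; returns a dict with "frame" (384x512x3 uint8, red, green, blue), "range_z" (384x512 float32, m along the optical axis (not along the pixel's ray), 0 where there is no reading), "fx", "fy", "cx", "cy" (pixels), "extrinsics" (4x4, takes a point from world to camera coordinates); the wrist camera has in their place "mount" (4x4, takes a point from camera to tool coordinates, whose origin is the TCP and whose axes are the flange's). Camera axes: x right, y up, looking along -z (the intrinsics and any distortion apply to the point x, -y, -z); pixel columns grow to the right and rows downward; lengths in m; the calibration is good to about 2 mm. The wrist camera is an equidistant fisheye: a pixel r from the principal point sees the ray r / f radians off the axis. A picture is of the moment at which its call begins: read the wrist's pose just before it.
- ticket.job_done(): hands the job in, once; it reports no verdict.
The state is a dict: "time": time; "q": joint angles; "qd": joint speeds; "joint_efforts": joint torques, N m; "ee_pos": TCP position; "tcp_rot": TCP orientation; "wrist_force": force on the tool from outside, world axes, zero at the start; "torque": the same for the moment, N m; "opening": finger opening in m.
Only numpy, scipy, OpenCV 4.12 (cv2) and the standard library are available. Lean on these libraries where they do the work, as an engineer would, in place of code of your own. Each camera call takes 0.05 s, during which the arm holds its last target.

### The job

The wheel has been changed and the model trimmer's front cover was left ajar: push the cover shut until it rests on its rubber seal, hook the draw latch's loop over the keeper so that it lies down in the throat, drawn back snug by its red tab without hauling or pressing hard on it, then let go of it and press the lever down over centre until it lies flat and the latch holds the cover. Go by feel and use gentle force on cover, loop and lever, because the keeper is adjustable and never stands quite where it should. Leave the splint, wax block, base former, calipers and stone model where they lie.

Things in the scene. Friction and masses are not known exactly. Their poses are not given: they have to be found in the camera images.
- trimmer: Model trimmer, fixed: grey-green casting 250 mm wide, 215 mm high, motor behind. Origin on the bench, mid-width, in the upright joint face between front cover and rear casting. x points from cover to motor (away from the robot), y left, z up; points (x, y, z) in mm are in this frame. The latch is on top in the plane y = -55. Left of it only the splint and a water pipe (y = 92 to 156) rise, to 258 mm.
- cover: Front cover, carrying guide table (109 mm high) and crank. Origin on its upright hinge line at (0, 128, 0); axes as the trimmer's when fully shut. Opens clockwise from above, the right edge towards the robot: yaw to the trimmer 0 to -0.6 rad, at the start -0.10 to -0.20. In its frame: front face x = -36 mm, top z = 215, right edge y = -253. Swings with about 2 N at that edge and stays where left.
- cover_edge (a point): Point on the cover's flat front face, 15 mm under its top, 218 mm from the hinge line: a good place to push. The back of the cover meets the rubber seal at a yaw of -0.06 rad (13 mm from fully shut here, 11 mm at the latch); from there the seal yields 8 N per mm at the latch. Loop and hook reach each other only when the cover rests on the seal.
- keeper_nominal (a point): On the cover: centre of a seated loop bar with the keeper at mid-setting. The keeper is set anywhere within 4 mm nearer to or farther from the robot; not reported. In side view it is a throat: floor 4 mm below the seated bar's centre; at its back a hook plate 22 mm wide leaning 12 degrees to the robot, top 7 mm above that centre; in front an anti-rattle lip, top 1.5 mm below it. The bar has 4 mm play.
- lever_pivot (a point): Axis of the latch lever (along y), at (28, -55, 239), on the rear casting. The loop hangs on the lever 15 mm from this axis, 12 degrees (0.209 rad) below the lever's x axis: with the lever at angle A, at x = 28 + 15 cos(A - 0.209), z = 239 + 15 sin(A - 0.209).
- lever: Latch lever; origin on its pivot. Its x axis runs along it: angle A above trimmer +x is 0 when down flat, 1.57 upright, 2.06 at its stop, leaning to the robot; starts 1.3 to 1.6, stays where left (1 N). Strip 24 mm wide to 66 mm out, lip to 74. With the loop seated it resists 2 to 16 N at its end, most between 1.0 and 0.5, goes over centre at 0.21, then snaps flat; let go before that it springs back.
- lever_end (a point): Point on the pressed (upper) face of the lever strip, 60 mm out from the pivot axis, 6 mm off the line through the pivot, mid-width.
- loop: Latch loop (bail) of chrome wire. Origin on its pivot on the lever; its -x axis points along the legs (68.6 mm long, 33 mm apart) to the bar. Turns only in the upright latch plane. Starts raised 0.2 to 0.75 rad above level towards the robot. Stiff in its pivot (0.5 N at the bar): it stays where put, and if left slack it is carried up with the lever and jumps off the keeper.
- loop_bar (a point): Centre of the loop's cross bar, 8 mm thick, 38 mm long along y: the part that goes in front of the hook plate and is drawn back under its slope.
- loop_tab (a point): Grip point on the loop's red pull tab: 14 mm wide (along y), 6 mm thick, running 2 to 40 mm from the bar's centre, bent 35 degrees upward from the line of the legs (legs level: tab points to the robot and up). This point is 24 mm from the bar. Free air on both sides; pinched across its 14 mm width it can tilt between the fingers.
- splint: Clear acrylic night splint, U shape 60 x 55 x 10 mm, lying on top of the rear casting, left of the latch. Leave alone.
- wax_block: Red wax bite block, 60 x 50 x 18 mm, on the bench right of the motor. Leave alone.
- base_former: Blue rubber base former, open tray 84 x 78 x 28 mm, on the bench right of the trimmer. Leave alone.
- calipers: Steel calipers, 160 mm long, 8 mm thick, on the bench at the right. Leave alone.
- stone_model: Pale yellow stone dental model, 66 x 58 x 37 mm, on the bench at the left. Leave alone.

How it is judged (in metres and radians):
On the way, in this order (a step that is already met when the one before it is completed fails the run):
1. the cover is shut against its seal: its free edge is within 16 mm of fully shut (x of cover_edge in the frame of trimmer above -0.052 m), for 0.2 s.
2. the loop's bar lies down in the keeper, below the top of its hook plate, the lever still up (x of loop_bar in the frame of cover between -0.029 and -0.0152 m and z of loop_bar in the frame of cover between 0.232 and 0.2415 m and angle between the x axis of lever and the x axis of trimmer, either way round above 0.5 rad), for 0.3 s.
At the end, for the whole second after the job is handed in: The lever lies flat (within 0.06 rad) and still, the loop's bar sits in the keeper and pulls on it with more than 4 N, the cover is drawn onto its seal (its free edge less than 12.8 mm from fully shut), and nothing is held (angle between the x axis of lever and the x axis of trimmer, either way round below 0.06 rad and angular speed of lever below 0.05 rad/s and contact force between loop and cover above 4 N and x of cover_edge in the frame of trimmer above -0.0488 m and z of loop_bar in the frame of cover between 0.232 and 0.2425 m and x of loop_bar in the frame of cover between -0.029 and -0.0152 m); the robot touches nothing.
It fails at once if the cover is pushed with more than 30 N (contact force between the fingers and cover above 30 N).
It fails at once if the loop is forced against the keeper or cover with more than 15 N by the gripper (contact force between the fingers and loop above 0.5 N and contact force between loop and cover above 15 N).
It fails at once if the lever is pushed with more than 40 N (contact force between the fingers and lever above 40 N and contact force between the fingers and loop below 0.5 N).
It fails at once if the splint, wax block, base former, calipers or stone model is moved by more than 20 mm (distance of any of splint, wax_block, base_former, calipers, stone_model from where it was at the start of the episode above 0.02 m).
It also fails if it takes over 67 s, if anything falls off the work surface, if the arm or the gripper's body presses on something with over 40 N, if the wrist force passes 120 N, or if a joint passes its speed limit or range.

## Working session

There is one attempt and no reset: what is moved stays moved. The work goes in short steps, Python scripts to look and compute and a shell command to move; the robot and the scene stay as the last step left them, time stands still between calls to the robot, and variables do not carry over. Pictures are saved under pics/ and viewed, and the job is handed in when it is done.

```bash
ls; mkdir -p pics
cat > h.py <<'E'
import numpy as np, cv2
from workcell import bot, camera, ticket
from scipy.spatial.transform import Rotation as R
def snap(n,fn):
    o=bot.get_obs(); c=camera(n); cv2.imwrite('pics/'+fn+'.png',c['frame'][:,:,::-1]); np.savez('pics/'+fn+'.npz',p=o['ee_pos'],r=o['tcp_rot'],**c); return c
def world(c,u,v,z=None):
    z=c['range_z'][int(round(v)),int(round(u))] if z is None else z
    p=np.array([(u-c['cx'])/c['fx']*z,-(v-c['cy'])/c['fy']*z,-z,1])
    return (np.linalg.inv(c['extrinsics'])@p)[:3]
def proj(c,p):
    q=c['extrinsics']@np.append(p,1); return c['cx']+c['fx']*q[0]/-q[2], c['cy']-c['fy']*q[1]/-q[2]
def crop(fn,x0,y0,x1,y1,s,out):
    im=cv2.imread('pics/'+fn+'.png')[y0:y1,x0:x1]; cv2.imwrite('pics/'+out+'.png',cv2.resize(im,None,fx=s,fy=s,interpolation=cv2.INTER_CUBIC))
E
python3 - <<'E'
from h import *
print(bot.get_obs())
for n in ['scene','top','wrist']:
    c=snap(n,n+'0'); print(n,c['fx'],c['fy'],c['cx'],c['cy'],[k for k in c], c.get('extrinsics',c.get('mount')))
E
```

```text
pics
{'time': 0.0, 'q': array([-7.41404559e+01,  5.01222932e+00,  1.00339759e+01,  9.50996775e+01,
       -6.09161633e-04,  8.99998518e+01]), 'qd': array([-0.04169237,  0.05971434,  0.02668895, -0.02332409, -0.02806569,
       -0.05258723]), 'joint_efforts': array([-2.72616882e-03, -5.20387852e+01,  4.64802718e+01,  1.63236010e-02,
       -1.82958775e-04, -2.33030806e-05]), 'ee_pos': array([ 0.15023777, -0.52884181,  0.23056795]), 'tcp_rot': array([-1.79922069e+02,  6.08959537e-04,  1.58596931e+01]), 'wrist_force': array([ 0.04095097, -0.89442993,  0.97974398]), 'torque': array([-0.01761121,  0.03252334,  0.01990971]), 'opening': 0.08552919722773913}
scene 390.09485645006134 390.09485645006134 256.7613921321782 185.43503654483013 ['frame', 'range_z', 'fx', 'fy', 'cx', 'cy', 'extrinsics'] [[ 0.14981474  0.98859608 -0.01527524 -0.08896844]
 [-0.78736164  0.12863509  0.60292177  0.33970075]
 [ 0.59801103 -0.07829943  0.79765406 -1.88589681]
 [ 0.          0.          0.          1.        ]]
top 367.38965888817296 367.38965888817296 252.87456653428384 188.8568463850112 ['frame', 'range_z', 'fx', 'fy', 'cx', 'cy', 'extrinsics'] [[-0.00171599 -0.99997487 -0.00687816 -0.00241706]
 [ 0.99542187 -0.00236539  0.09554952 -0.54951567]
 [-0.09556339 -0.00668271  0.99540091 -1.13106222]
 [ 0.          0.          0.          1.        ]]
wrist 297.3186396354542 297.3186396354542 252.03342688923541 189.61518336027396 ['frame', 'range_z', 'fx', 'fy', 'cx', 'cy', 'mount'] [[ 1.67597067e-04  9.61813276e-01  2.73706403e-01  6.95957407e-02]
 [ 9.99999959e-01 -2.25276515e-04  1.79304840e-04  3.03693659e-04]
 [ 2.34117400e-04  2.73706361e-01 -9.61813273e-01 -1.43471285e-01]
 [ 0.00000000e+00  0.00000000e+00  0.00000000e+00  1.00000000e+00]]
```

View pics/scene0.png

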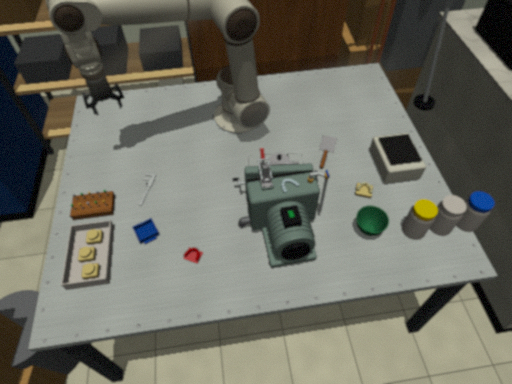

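View pics/top0.png

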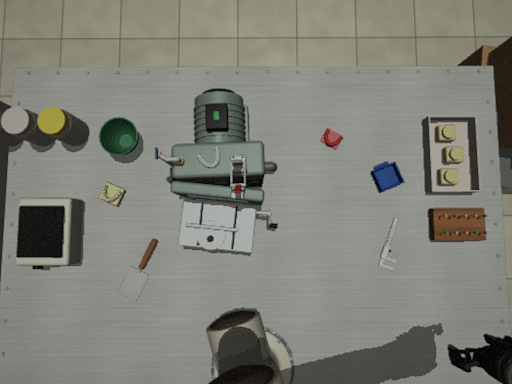

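View pics/wrist0.png

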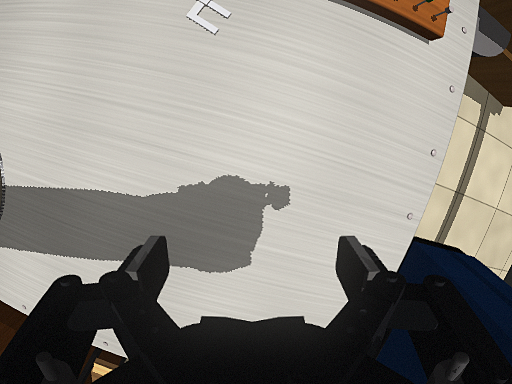

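The trimmer is ahead of the base, with its top-view casting around (217,160) and the latch around (238,180). Zooming in.

Run:
```python
from h import *
crop('top0',160,130,290,260,6,'top0c')
crop('scene0',225,140,345,240,6,'scene0c')
```

```text
(no output)
```

View pics/top0c.png

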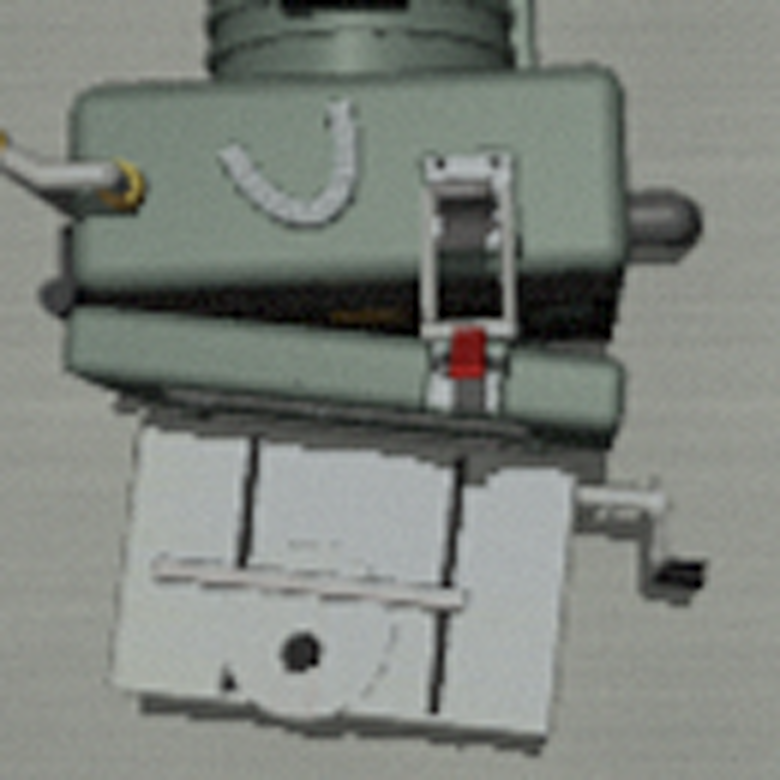

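View pics/scene0c.png

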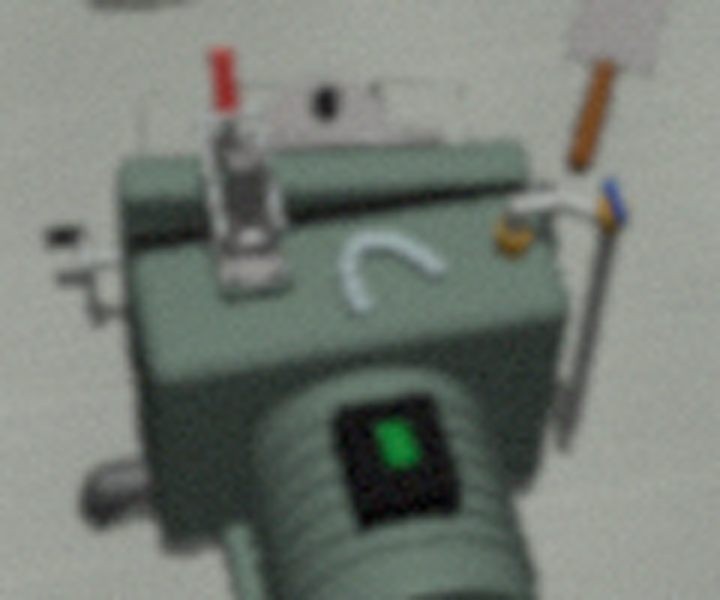

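Run:
```python
from h import *
c=dict(np.load('pics/top0.npz'))
v,u=np.mgrid[125:225,165:280]; z=c['range_z'][125:225,165:280]
P=np.stack([(u-c['cx'])/c['fx']*z,-(v-c['cy'])/c['fy']*z,-z,np.ones_like(z)],-1)@np.linalg.inv(c['extrinsics']).T
m=(abs(P[...,2]-.215)<.006)
# mark in image
print(m.sum())
im=(m*255).astype(np.uint8); n,l,st,ce=cv2.connectedComponentsWithStats(im)
for i in range(1,n):
    if st[i,4]>100:
        pts=P[l==i][:,:3]; r=cv2.minAreaRect(pts[:,:2].astype(np.float32)*1000)
        print(i,st[i],r,pts[:,2].mean()); print(cv2.boxPoints(r))
cv2.imwrite('pics/m.png',cv2.resize(im,None,fx=6,fy=6,interpolation=0))
np.set_printoptions(suppress=True,precision=4)
# points on loop/tab/lever
for (a,b) in [(235,175),(240,175),(237,187),(237,191),(238,198),(222,165),(215,166),(245,183)]:
    print(a,b,world(c,a,b))
```

```text
3561
2 [   6   16   93   39 2424] ((608.7576904296875, 91.140380859375), (98.46649932861328, 244.66403198242188), 2.4249913692474365) 0.21393921291265935
[[554.3925   211.27971 ]
 [564.74457  -33.165207]
 [663.12286  -28.998947]
 [652.7708   215.44597 ]]
9 [  5  53  61  20 708] ((537.9985961914062, 134.28871154785156), (161.4734344482422, 43.55644989013672), 83.486328125) 0.21375011749774261
[[507.20218  56.5437 ]
 [550.4774   51.60263]
 [568.79504 212.03372]
 [525.5198  216.9748 ]]
41 [ 78  63  21  13 229] ((517.1756591796875, -5.731349945068359), (52.15546798706055, 31.77581214904785), 83.89498901367188) 0.21373505092101408
[[498.60446  -29.97149 ]
 [530.2001   -33.350883]
 [535.7468    18.508791]
 [504.15125   21.888184]]
235 175 [0.5695 0.0429 0.2061]
240 175 [0.5693 0.0295 0.2077]
237 187 [0.5279 0.0328 0.2988]
237 191 [0.5169 0.032  0.3142]
238 198 [0.5067 0.0339 0.2235]
222 165 [0.5952 0.077  0.2146]
215 166 [0.5925 0.0955 0.215 ]
245 183 [0.5394 0.014  0.2821]
```

View pics/m.png

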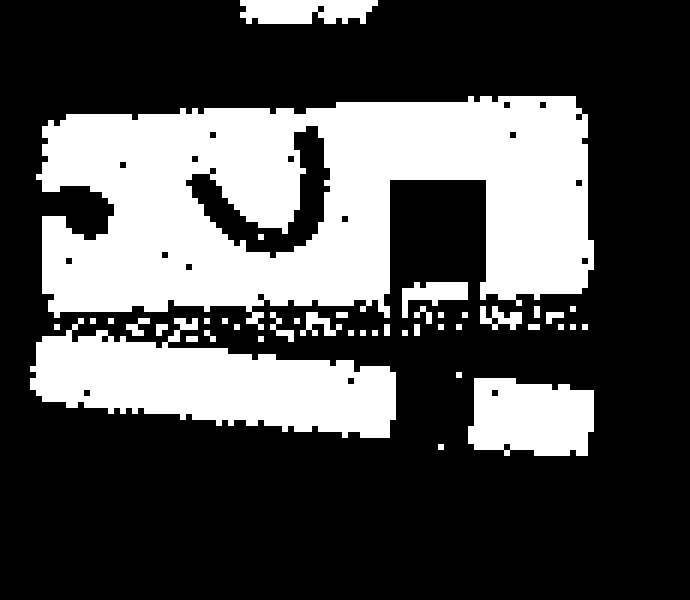

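```bash
python3 -m jog '{"turn":[[0,0,-0.17],[0,0,-0.17],[0,0,-0.17],[0,0,-0.17],[0,0,-0.17],[0,0,-0.17],[0,0,-0.17],[0,0,-0.17],[0,0,-0.17],[0,0,-0.17]],"delta_pos":[[0.15,0.8,0.4],[0.15,0.8,0.4],[0.15,0.8,0.4],[0.2,0.9,0.2],[0.2,0.9,0.2],[0.2,0.9,0.2],[0.2,0.9,0.2],[0.2,0.9,0.2],[0.2,0.9,0.2],[0.2,0.9,0.2]],"hand":[1,1,1,1,1,1,1,1,1,1]}'
python3 -m jog '{"turn":[[0,-0.4,0],[0,-0.4,0],[0,-0.4,0],[0,-0.4,0],[0,-0.4,0],[0,-0.4,0],[0,-0.4,0],[0,-0.4,0],[0,-0.2,0],[0,0,0]],"delta_pos":[[0.35,0.35,0],[0.35,0.35,0],[0.35,0.35,0],[0.35,0.35,0],[0.35,0.35,0],[0.35,0.35,0],[0.35,0.35,0],[0.35,0.35,0],[0,0,0],[0,0,0]],"hand":[1,1,1,1,1,1,1,1,1,1]}'
python3 - <<'E'
from h import *
o=bot.get_obs(); print(o['q'],o['wrist_force'])
snap('wrist','w1')
E
```

```text
time: 1.15
ee_pos: [0.2419, -0.0959, 0.361]
tcp_rot: [180.0, -0.1, 2.3]
wrist_force: [1.9, -1.1, -0.3]
opening: 0.0855
time: 2.15
ee_pos: [0.3825, 0.021, 0.3603]
tcp_rot: [179.2, -27.2, 3.8]
wrist_force: [0.7, -0.6, 0.1]
opening: 0.0851
[  3.74674871 -39.17265603 -13.59463392  88.4032427   -0.80943806
 179.9922365 ] [ 0.7192466  -0.60539603  0.0647334 ]
```

View pics/w1.png

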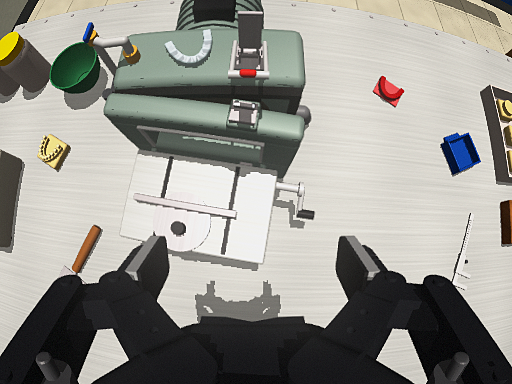

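The wrist view shows the lever at (250,30), red tab at (248,72), keeper at (242,112), cover front edge at y≈130–165. Zooming.

```bash
cat >> h.py <<'E'
def wworld(c,u,v,z=None):
    u=np.atleast_1d(u).astype(float);v=np.atleast_1d(v).astype(float)
    if z is None: z=c['range_z'][v.round().astype(int),u.round().astype(int)]
    dx=u-c['cx'];dy=v-c['cy'];r=np.hypot(dx,dy)+1e-9;th=r/c['fx']
    X=np.stack([np.tan(th)*dx/r*z,-np.tan(th)*dy/r*z,-z,np.ones_like(r)],-1)
    T=np.eye(4);T[:3,:3]=R.from_euler('xyz',c['r'],degrees=True).as_matrix();T[:3,3]=c['p']
    return (X@(T@c['mount']).T)[:,:3]
def wproj(c,P):
    P=np.atleast_2d(P)
    T=np.eye(4);T[:3,:3]=R.from_euler('xyz',c['r'],degrees=True).as_matrix();T[:3,3]=c['p']
    q=np.c_[P,np.ones(len(P))]@np.linalg.inv(T@c['mount']).T
    rr=np.hypot(q[:,0],q[:,1]);th=np.arctan2(rr,-q[:,2])
    return np.c_[c['cx']+c['fx']*th*q[:,0]/rr,c['cy']-c['fx']*th*q[:,1]/rr]
E
python3 - <<'E'
from h import *
np.set_printoptions(suppress=True,precision=4)
c=dict(np.load('pics/w1.npz'))
crop('w1',190,0,320,160,5,'w1c')
v,u=np.mgrid[20:175,90:325]; P=wworld(c,u.ravel(),v.ravel()).reshape(u.shape+(3,))
m=abs(P[...,2]-.215)<.004
n,l,st,ce=cv2.connectedComponentsWithStats((m*255).astype(np.uint8))
for i in range(1,n):
    if st[i,4]>300:
        pts=P[l==i]; r=cv2.minAreaRect(pts[:,:2].astype(np.float32)*1000)
        print(i,st[i],r,pts[:,2].mean()); print(cv2.boxPoints(r))
        # edges
        y=pts[:,1]
        for name,f in(('front',np.min),('back',np.max)):
            E=[]
            for b in np.arange(y.min()+.012,y.max()-.012,.006):
                s=pts[abs(y-b)<.003]
                if len(s)>2:E.append((f(s[:,0]),b))
            E=np.array(E);k=np.polyfit(E[:,1],E[:,0],1)
            for _ in range(3):
                res=E[:,0]-np.polyval(k,E[:,1]);g=abs(res)<.002
                if g.sum()>5:k=np.polyfit(E[g,1],E[g,0],1)
            print(name,'slope deg',np.degrees(np.arctan(k[0])),'x at y=.03',np.polyval(k,.03),g.sum(),len(g))
E
```

```text
1 [  23    8  191   60 7151] ((612.54736328125, 90.53358459472656), (90.85120391845703, 244.29443359375), 2.286641836166382) 0.21545254230406408
[[562.2844 210.7711]
 [572.0315 -33.3288]
 [662.8103 -29.7039]
 [653.0632 214.396 ]]
front slope deg -2.2362523990449263 x at y=.03 0.5703412657989637 37 37
back slope deg -1.1176538689614406 x at y=.03 0.6564318440553987 17 37
59 [  13   73  127   36 2855] ((532.8958740234375, 133.2840118408203), (163.14869689941406, 33.65690231323242), 83.70588684082031) 0.21532795157359583
[[507.2257  54.0463]
 [540.6797  50.3564]
 [558.566  212.5217]
 [525.1121 216.2116]]
front slope deg 5.8502466056147595 x at y=.03 0.5063398751606392 23 23
back slope deg 5.970154738466866 x at y=.03 0.5358250177592874 22 23
91 [ 162   89   53   31 1133] ((517.130859375, -3.2967872619628906), (56.76674270629883, 31.92319679260254), 84.27336883544922) 0.2151655771314122
[[498.4168 -29.9458]
 [530.1807 -33.1312]
 [535.845   23.3522]
 [504.0811  26.5376]]
front slope deg 3.780798153208431 x at y=.03 0.5042868487972901 6 6
back slope deg 6.035572518653662 x at y=.03 0.5363927475889215 6 6
```

View pics/w1c.png

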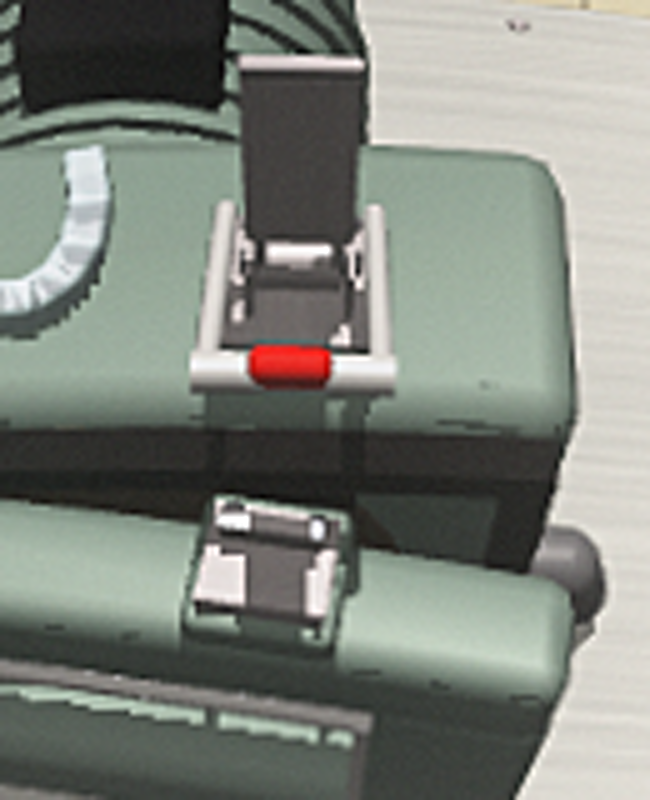

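Run:
```python
from h import *
np.set_printoptions(suppress=True,precision=4)
c=dict(np.load('pics/w1.npz'))
for n,x,y in [('bar L',210,370),('bar R',375,372),('tab',290,365),('legL',215,290),('legR',377,290),('lev top',300,75),('lev mid',300,150),('lev low',300,225),('lip',300,62),('base plate',300,305),
 ('hook top',270,525),('hook bolt',235,515),('K floor',275,580),('lip?',220,575),('lip R',320,580),('front lip',265,610),('frontedge',265,635)]:
    print(n,wworld(c,190+x/5,y/5)[0])
crop('w1',225,92,265,135,16,'w1k')
z=c['range_z']
for col in (238,243,248,252):
    P=wworld(c,np.full(36,col),np.arange(95,131)); print(col); print((P*1000).round(0)[::1,[0,2]].astype(int).tolist())
```

```text
bar L [0.5336 0.0473 0.2856]
bar R [0.5357 0.0169 0.2847]
tab [0.5155 0.0314 0.3156]
legL [0.5604 0.0492 0.2747]
legR [0.5638 0.017  0.273 ]
lev top [0.5907 0.0344 0.3077]
lev mid [0.5924 0.0343 0.2832]
lev low [0.5897 0.034  0.261 ]
lip [0.588  0.0343 0.314 ]
base plate [0.5901 0.0339 0.2301]
hook top [0.5235 0.036  0.2427]
hook bolt [0.5246 0.0433 0.2445]
K floor [0.5159 0.0346 0.232 ]
lip? [0.5165 0.0464 0.2318]
lip R [0.5157 0.025  0.2338]
front lip [0.3793 0.0225 0.5199]
frontedge [0.5057 0.0361 0.2256]
238
[[555, 207], [556, 204], [556, 201], [555, 201], [539, 228], [537, 229], [533, 234], [526, 244], [525, 243], [525, 242], [523, 243], [524, 238], [525, 234], [526, 231], [524, 232], [523, 232], [521, 232], [520, 232], [519, 232], [518, 232], [517, 232], [515, 232], [514, 232], [513, 232], [511, 235], [509, 235], [509, 232], [510, 230], [509, 228], [508, 229], [507, 228], [507, 225], [505, 225], [506, 221], [505, 220], [509, 210]]
243
[[556, 206], [556, 204], [556, 202], [555, 201], [554, 200], [537, 228], [536, 228], [533, 232], [525, 244], [523, 245], [523, 243], [524, 240], 
[... 461 characters left out ...]
[525, 232], [524, 232], [522, 232], [521, 231], [520, 232], [518, 232], [518, 230], [517, 231], [515, 233], [514, 231], [511, 236], [510, 235], [509, 234], [509, 233], [508, 231], [508, 229], [507, 229], [506, 228], [505, 227], [504, 227], [504, 224], [504, 221]]
252
[[557, 205], [557, 204], [556, 202], [556, 200], [556, 198], [554, 198], [555, 195], [536, 227], [531, 234], [524, 244], [524, 243], [522, 244], [522, 243], [522, 239], [524, 234], [524, 232], [522, 232], [521, 233], [520, 233], [519, 232], [518, 232], [517, 232], [515, 232], [514, 232], [513, 232], [510, 235], [509, 235], [508, 234], [507, 234], [508, 229], [508, 226], [507, 227], [506, 227], [504, 227], [504, 225], [504, 224]]
```

View pics/w1k.png

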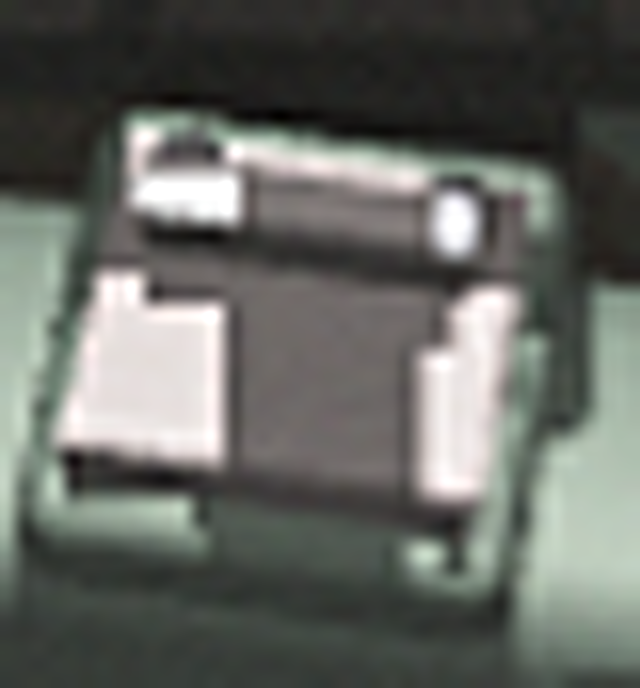

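```bash
python3 -m jog '{"turn":[[0,-0.28,0],[0,-0.28,0],[0,-0.28,0],[0,-0.28,0],[0,-0.28,0],[0,-0.28,0],[0,-0.28,0],[0,-0.28,0],[0,-0.28,0],[0,-0.28,0]],"delta_pos":[[0.12,-0.036,-0.26],[0.12,-0.036,-0.26],[0.12,-0.036,-0.26],[0.12,-0.036,-0.26],[0.12,-0.036,-0.26],[0.12,-0.036,-0.26],[0.12,-0.036,-0.26],[0.12,-0.036,-0.26],[0.12,-0.036,-0.26],[0.12,-0.036,-0.26]],"hand":[-1,-1,-1,-1,-1,-1,-1,-1,-1,-1]}' 20
python3 -c "
from h import *
print(bot.get_obs()['q'])
snap('wrist','w2')"
```

```text
time: 3.2
ee_pos: [0.5019, 0.0034, 0.2489]
tcp_rot: [177.4, -45.8, 4.8]
wrist_force: [0.1, -0.3, 0.0]
opening: 0.0
[-1.35288231e-01 -4.84851202e+01 -4.03149170e+01  5.23156696e+01
  9.19546876e-01  1.76548649e+02]
```

View pics/w2.png

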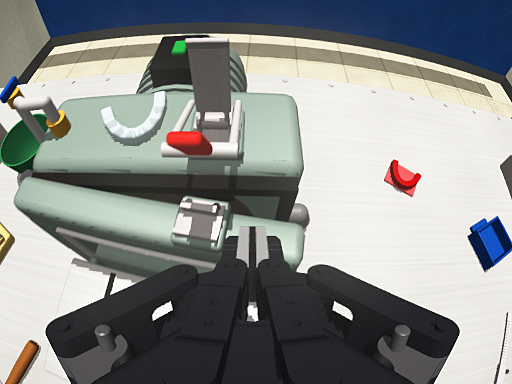

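```bash
python3 -m jog '{"turn":[[0,0.4,0],[0,0.4,0],[0,0.4,0],[0,0.4,0],[0,0,0],[0,0,0],[0,0,0],[0,0,0],[0,0,0],[0,0,0]],"delta_pos":[[-0.2,0,0],[-0.2,0,0],[-0.2,0,0],[-0.2,0,0],[-0.2,0,0],[0,0,0],[0,0,0],[0,0,0],[0,0,0],[0,0,0]],"hand":[-1,-1,-1,-1,-1,-1,-1,-1,-1,-1]}'
python3 -c "
from h import *
print(bot.get_obs()['q'])"
```

```text
time: 4.25
ee_pos: [0.4516, 0.004, 0.249]
tcp_rot: [178.7, -33.0, 4.1]
wrist_force: [0.0, -0.1, -0.5]
opening: -0.0003
[-5.56014574e-02 -4.24775637e+01 -3.09550227e+01  6.84698415e+01
  9.01353947e-01  1.76554434e+02]
```

```bash
python3 -m jog '{"turn":[[0,0,0],[0,0,0],[0,0,0],[0,0,0],[0,0,0],[0,0,0],[0,0,0],[0,0,0],[0,0,0],[0,0,0]],"delta_pos":[[0,0,-0.3],[0,0,-0.3],[0,0,-0.3],[0,0,-0.24],[0.15,0,0],[0.15,0,0],[0.1,0,0],[0.1,0,0],[0.06,0,0],[0,0,0]],"hand":[-1,-1,-1,-1,-1,-1,-1,-1,-1,-1]}'
python3 -c "
from h import *
print(bot.get_obs()['q'])"
```

```text
time: 5.25
ee_pos: [0.48, 0.004, 0.1922]
tcp_rot: [178.7, -33.0, 4.1]
wrist_force: [0.5, 0.6, 0.3]
opening: -0.0
[-5.23875989e-02 -3.98800598e+01 -3.61534758e+01  6.06993505e+01
  8.99510812e-01  1.76558435e+02]
```

```bash
python3 -m jog '{"turn":[[0,0,0],[0,0,0],[0,0,0],[0,0,0],[0,0,0],[0,0,0],[0,0,0],[0,0,0],[0,0,0],[0,0,0]],"delta_pos":[[0.04,0,0],[0.04,0,0],[0.04,0,0],[0.04,0,0],[0.04,0,0],[0.04,0,0],[0.04,0,0],[0.04,0,0],[0.04,0,0],[0.04,0,0]],"hand":[-1,-1,-1,-1,-1,-1,-1,-1,-1,-1]}'
python3 -m jog '{"turn":[[0,0,0],[0,0,0],[0,0,0],[0,0,0],[0,0,0],[0,0,0],[0,0,0],[0,0,0],[0,0,0],[0,0,0]],"delta_pos":[[0.02,0,0],[0.02,0,0],[0.02,0,0],[0.02,0,0],[0.02,0,0],[0.02,0,0],[0.02,0,0],[0,0,0],[0,0,0],[0,0,0]],"hand":[-1,-1,-1,-1,-1,-1,-1,-1,-1,-1]}'
```

```text
time: 6.25
ee_pos: [0.4997, 0.0039, 0.192]
tcp_rot: [178.7, -33.0, 4.0]
wrist_force: [-1.4, -1.6, -0.5]
opening: 0.0
time: 7.25
ee_pos: [0.5067, 0.0041, 0.1923]
tcp_rot: [178.7, -33.0, 4.1]
wrist_force: [-0.4, -0.2, 0.1]
opening: -0.0004
```

```bash
python3 -m jog '{"turn":[[0,0,0],[0,0,0],[0,0,0],[0,0,0],[0,0,0],[0,0,0],[0,0,0],[0,0,0],[0,0,0],[0,0,0]],"delta_pos":[[0.01,0,0],[0.01,0,0],[0.01,0,0],[0.01,0,0],[0.01,0,0],[0.01,0,0],[0,0,0],[0,0,0],[0,0,0],[0,0,0]],"hand":[-1,-1,-1,-1,-1,-1,-1,-1,-1,-1]}'
python3 -c "
from h import *
print(bot.get_obs()['wrist_force'])
snap('wrist','w3');print(bot.get_obs()['wrist_force']);snap('top','t3')"
```

```text
time: 8.25
ee_pos: [0.5096, 0.0041, 0.1922]
tcp_rot: [178.7, -33.0, 4.1]
wrist_force: [-0.7, -0.5, 0.0]
opening: 0.0004
[-0.7485123  -0.53836271  0.04310259]
[-0.60083713 -0.87003169  0.91021217]
```

View pics/w3.png

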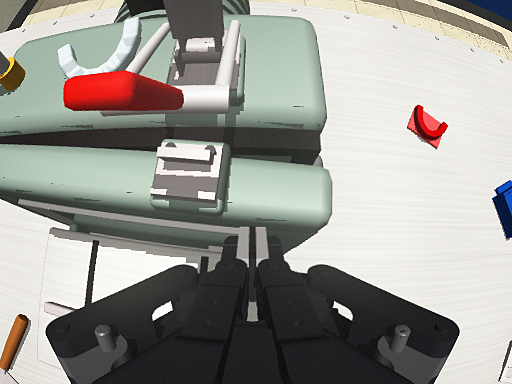

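```bash
cat >> h.py <<'E'
def edges(c,v0,v1,u0,u1,ylo,yhi,zl=.212,zh=.218):
    v,u=np.mgrid[v0:v1,u0:u1];P=wworld(c,u.ravel(),v.ravel());P=P[(P[:,2]>zl)&(P[:,2]<zh)&(P[:,0]>.48)&(P[:,0]<.7)]
    for b in np.arange(ylo,yhi,.01):
        s=np.sort(P[abs(P[:,1]-b)<.003][:,0])
        if len(s)>5:
            g=np.where(np.diff(s)>.005)[0]
            print(round(b,3),'front %.4f'%s[0],'gaps',[(round(float(s[i]),4),round(float(s[i+1]),4)) for i in g])
E
python3 - <<'E'
from h import *
c=dict(np.load('pics/w3.npz'))
edges(c,20,260,0,340,-.03,.12)
for col in (175,185,205):
    P=wworld(c,np.full(75,col),np.arange(135,210)); print(col,(P*1000).round(0)[::2,[0,2]].astype(int).tolist())
# tip positions
print(wworld(c,[243,262,285,230],[230,230,200,215]))
E
```

```text
-0.03 front 0.5186 gaps [(0.5467, 0.5745)]
-0.02 front 0.5179 gaps [(0.5481, 0.5725)]
-0.01 front 0.5024 gaps [(0.5067, 0.5181), (0.5481, 0.5715)]
0.0 front 0.5058 gaps [(0.5106, 0.5187), (0.5488, 0.572)]
0.01 front 0.5008 gaps [(0.51, 0.5186), (0.5488, 0.5714)]
0.02 front 0.5009 gaps [(0.5051, 0.5194), (0.549, 0.5709), (0.5786, 0.6337)]
0.03 front 0.5176 gaps [(0.5176, 0.5708), (0.5749, 0.6383)]
0.04 front 0.5702 gaps []
0.05 front 0.5693 gaps []
0.06 front 0.5209 gaps [(0.5503, 0.5686), (0.5732, 0.5925)]
0.07 front 0.5209 gaps [(0.5508, 0.5571), (0.5571, 0.5684), (0.5731, 0.596), (0.635, 0.6467)]
0.08 front 0.5213 gaps [(0.5515, 0.5684), (0.573, 0.6001), (0.6029, 0.6216)]
0.09 front 0.5222 gaps [(0.5515, 0.5684), (0.5721, 0.6384)]
0.1 front 0.5220 gaps [(0.5518, 0.5673), (0.5749, 0.62)]
0.11 front 0.5225 gaps [(0.5517, 0.5672), (0.5754, 0.6065)]
175 [[562, 209], [561, 210], [560, 209], [550, 228], [549, 228], [545, 233], [539, 245], [538, 244], [537, 244], [537, 242], [535, 244], [535, 243], [537, 237], [537, 233], [537, 232], [536, 232], [535, 231], [534, 232], [533, 232], [532, 2
[... 647 characters left out ...]
519, 227], [519, 227], [518, 226]]
205 [[562, 210], [561, 211], [560, 211], [559, 210], [549, 227], [548, 227], [544, 233], [543, 234], [538, 244], [537, 243], [536, 243], [490, 351], [535, 243], [536, 239], [537, 234], [537, 232], [536, 232], [535, 232], [534, 232], [533, 232], [532, 232], [531, 233], [530, 231], [530, 231], [528, 232], [528, 231], [527, 231], [526, 232], [525, 232], [523, 235], [523, 234], [522, 234], [521, 233], [521, 231], [521, 227], [520, 228], [519, 228], [518, 227]]
[[ 5.13811383e-01  8.78128836e-03  2.06215440e-01]
 [ 5.14221648e-01 -4.85091528e-04  2.07173501e-01]
 [ 5.27628418e-01 -1.02380109e-02  2.16040091e-01]
 [ 5.19738330e-01  1.53313354e-02  2.11760086e-01]]
```

```bash
python3 -m jog '{"turn":[[0,0,0],[0,0,0],[0,0,0],[0,0,0],[0,0,0],[0,0,0],[0,0,0],[0,0,0],[0,0,0],[0,0,0]],"delta_pos":[[0.01,0,0],[0.01,0,0],[0.01,0,0],[0.01,0,0],[0.01,0,0],[0.01,0,0],[0.01,0,0],[0.01,0,0],[0,0,0],[0,0,0]],"hand":[-1,-1,-1,-1,-1,-1,-1,-1,-1,-1]}'
```

```text
time: 9.35
ee_pos: [0.5135, 0.0039, 0.1921]
tcp_rot: [178.6, -33.0, 4.0]
wrist_force: [-4.4, -2.7, 1.4]
opening: 0.0001
```

```bash
python3 -m jog '{"turn":[[0,0,0],[0,0,0],[0,0,0],[0,0,0],[0,0,0],[0,0,0],[0,0,0],[0,0,0],[0,0,0],[0,0,0]],"delta_pos":[[0.01,0,0],[0.01,0,0],[0,0,0],[0,0,0],[0,0,0],[0,0,0],[0,0,0],[0,0,0],[0,0,0],[0,0,0]],"hand":[-1,-1,-1,-1,-1,-1,-1,-1,-1,-1]}'
```

```text
time: 10.35
ee_pos: [0.5143, 0.0038, 0.1921]
tcp_rot: [178.6, -33.0, 4.0]
wrist_force: [-7.8, -2.7, 2.8]
opening: -0.0004
```

```bash
python3 -m jog '{"turn":[[0,0,0],[0,0,0],[0,0,0],[0,0,0],[0,0,0],[0,0,0],[0,0,0],[0,0,0],[0,0,0],[0,0,0]],"delta_pos":[[-0.3,0,0],[-0.5,0,0],[-0.4,0,0.3],[0,0,0.8],[0,0.15,0.8],[0,0.2,0.8],[0,0.2,0.1],[0,0,0],[0,0,0],[0,0,0]],"hand":[-1,-1,-1,-1,-1,1,1,1,1,1]}'
python3 - <<'E'
from h import *
np.set_printoptions(suppress=True,precision=4)
c=snap('wrist','w4'); c=dict(np.load('pics/w4.npz')); print(bot.get_obs()['q'])
edges(c,0,260,0,340,-.03,.12)
crop('w4',190,20,320,150,5,'w4c')
E
```

```text
time: 11.35
ee_pos: [0.4547, 0.0274, 0.3305]
tcp_rot: [178.7, -32.9, 4.3]
wrist_force: [0.1, -0.4, 0.7]
opening: 0.0719
[  4.2305 -37.9154 -19.3367  75.6506  -1.2703 179.9368]
-0.03 front 0.5218 gaps [(0.5498, 0.5754)]
-0.02 front 0.5212 gaps [(0.551, 0.5726)]
-0.01 front 0.5216 gaps [(0.5511, 0.5726)]
0.0 front 0.5217 gaps [(0.5514, 0.572)]
0.01 front 0.5214 gaps [(0.5512, 0.5712)]
0.02 front 0.5224 gaps [(0.5224, 0.5758), (0.5776, 0.6301)]
0.03 front 0.5753 gaps []
0.04 front 0.5223 gaps [(0.5223, 0.5756)]
0.05 front 0.5234 gaps [(0.5513, 0.5751), (0.5766, 0.6286)]
0.06 front 0.5230 gaps [(0.5525, 0.5703)]
0.07 front 0.5233 gaps [(0.553, 0.5684), (0.6583, 0.6966)]
0.08 front 0.5234 gaps [(0.5521, 0.5682), (0.6564, 0.6961)]
0.09 front 0.5240 gaps [(0.5528, 0.5689), (0.6061, 0.6428), (0.6577, 0.6969)]
0.1 front 0.5235 gaps [(0.5522, 0.5686), (0.5924, 0.6092), (0.6568, 0.6961)]
0.11 front 0.5244 gaps [(0.5534, 0.5672), (0.5897, 0.6056), (0.6556, 0.6953)]
```

View pics/w4.png

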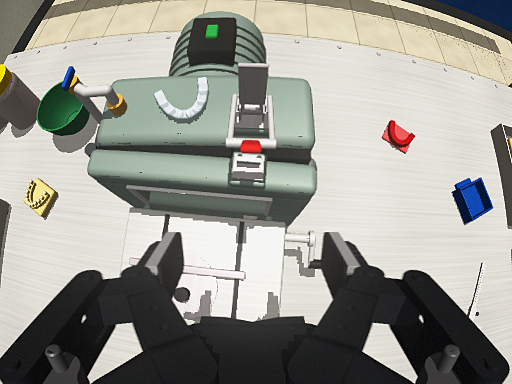

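View pics/w4c.png

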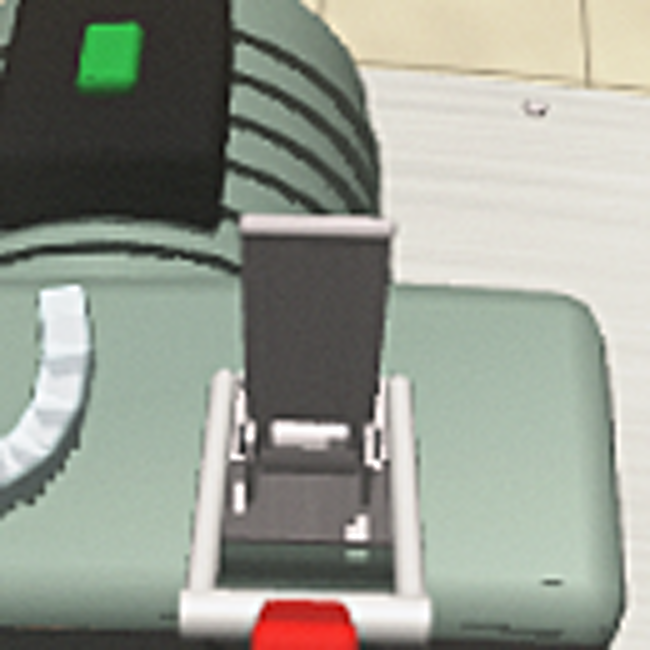

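Run:
```python
from h import *
np.set_printoptions(suppress=True,precision=4)
c=dict(np.load('pics/w4.npz'))
crop('w4',220,130,280,190,12,'w4k')
for col in (242,250,258):
    P=wworld(c,np.full(50,col),np.arange(135,185)); print(col,(P*1000).round(0)[::1,[0,2]].astype(int).tolist())
for col in (236,265):
    P=wworld(c,np.full(12,col),np.arange(136,148)); print(col,(P*1000).round(0).astype(int).tolist())
for row in (142,148,155):
    P=wworld(c,np.arange(224,280),np.full(56,row)); print(row,[(i+224,int(p[0]*1000),int(p[1]*1000),int(p[2]*1000)) for i,p in enumerate(P) if i%2==0])
```

```text
242 [[576, 219], [577, 215], [576, 215], [539, 285], [538, 284], [537, 286], [535, 287], [529, 299], [525, 306], [518, 317], [518, 316], [517, 317], [516, 316], [516, 315], [515, 317], [515, 315], [514, 315], [514, 313], [552, 228], [548, 233], [547, 234], [541, 244], [541, 243], [540, 244], [539, 243], [538, 242], [538, 240], [539, 236], [540, 232], [539, 232], [537, 232], [537, 232], [535, 233], [535, 231], [533, 233], [533, 232], [532, 231], [531, 231], [529, 233], [529, 232], [527, 234], [526, 233], [525, 233], [524, 234], [524, 231], [524, 228], [524, 227], [522, 229], [522, 227], [521, 226]]
250 [[576, 220], [577, 215], [576, 215], [575, 214], [538, 285], [536, 289], [532, 295], [527, 302], [523, 309], [519, 316], [518, 316], [517, 317], [517, 317], [516, 316], [515, 316], [515, 316], [514, 316], [514, 314], [553, 227], [551, 228], [548, 232], [547, 231], [541, 244], [540, 243], [539, 244], [538, 243], [537, 243], [539, 238], [539, 234], [539, 232], [538, 232], [537, 232], [536, 232], [535, 233], [534, 233], [533, 232], [532, 232], [531, 232], [530, 232], [529, 232], [528, 233]
[... 2180 characters left out ...]
, 281), (270, 533, 17, 282), (272, 533, 15, 282), (274, 533, 14, 282), (276, 568, 7, 209), (278, 567, 5, 210)]
155 [(224, 555, 59, 210), (226, 556, 57, 210), (228, 555, 55, 211), (230, 556, 53, 210), (232, 550, 50, 224), (234, 549, 48, 226), (236, 547, 46, 231), (238, 546, 44, 235), (240, 546, 42, 233), (242, 546, 40, 234), (244, 547, 38, 232), (246, 548, 36, 231), (248, 547, 34, 233), (250, 548, 33, 231), (252, 548, 31, 232), (254, 548, 29, 231), (256, 548, 27, 232), (258, 547, 25, 233), (260, 550, 23, 228), (262, 550, 21, 228), (264, 551, 19, 227), (266, 559, 17, 209), (268, 559, 14, 208), (270, 559, 12, 209), (272, 559, 10, 209), (274, 559, 8, 210), (276, 560, 6, 209), (278, 560, 4, 209)]
```

View pics/w4k.png

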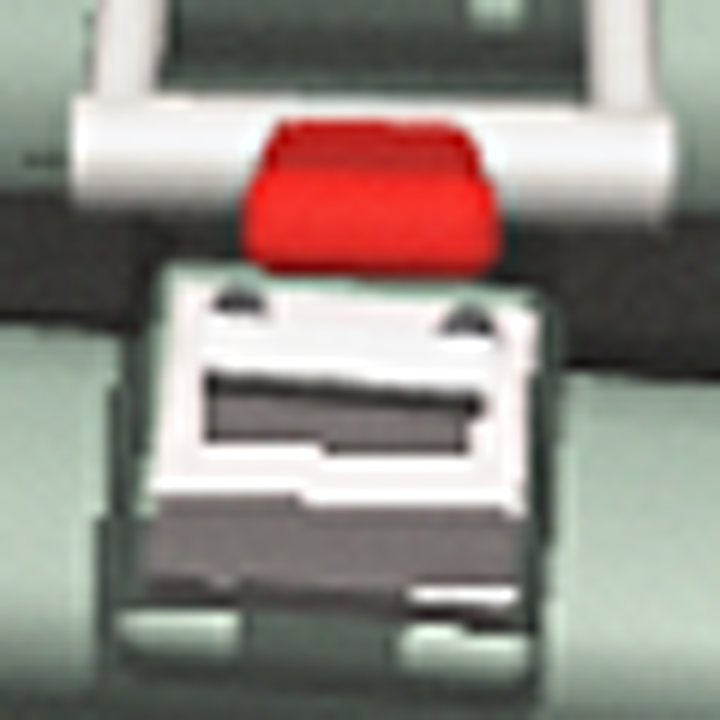

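```bash
cat > plan.py <<'E'
from h import *
np.set_printoptions(suppress=True,precision=4)
o=bot.get_obs(); Rm=R.from_euler('xyz',o['tcp_rot'],degrees=True).as_matrix(); tz=Rm[:,2]; print('tz',tz,'ty',Rm[:,1],'tcp',o['ee_pos'])
AX=np.array([.597,.239]); G0=30.5; D=.010
def lp(A,b): # bar,grip
    P=AX+.015*np.array([np.cos(A-.209),np.sin(A-.209)])
    bar=P+.0686*np.array([-np.cos(b),np.sin(b)])
    return P,bar,bar+G0/1000*np.array([-np.cos(b+.611),np.sin(b+.611)])
def fromr(bar):
    # A,b from bar with A near 1.5
    from scipy.optimize import fsolve
    s=fsolve(lambda s: lp(*s)[1]-bar,[1.5,0.1*0+np.arcsin((bar[1]-.2535)/.0686)]); return s
def tcp(bar,y=.0317):
    A,b=fromr(np.array(bar)); g=lp(A,b)[2]
    return A,b,np.array([g[0],y+(g[0]-.52)*.04,g[1]])+D*tz
if __name__=='__main__':
    for bar in [(.537,.282),(.534,.270),(.5315,.258),(.5315,.250),(.532,.243),(.5325,.238),(.533,.236),(.5350,.236)]:
        A,b,t=tcp(bar); print(bar,'A %.3f b %.3f'%(A,b),t, (t-o['ee_pos'])*20)
E
python3 plan.py
```

```text
tz [ 0.5436  0.018  -0.8391] ty [ 0.0627 -0.9979  0.0192] tcp [0.4547 0.0273 0.3307]
(0.537, 0.282) A 1.610 b 0.424 [0.5269 0.0319 0.2998] [ 1.444   0.0928 -0.6166]
(0.534, 0.27) A 1.537 b 0.242 [0.5194 0.0316 0.2846] [ 1.2943  0.0868 -0.9216]
(0.5315, 0.258) A 1.581 b 0.063 [0.5131 0.0314 0.2686] [ 1.1688  0.0818 -1.2405]
(0.5315, 0.25) A 1.578 b -0.054 [0.511  0.0313 0.2577] [ 1.1277  0.0802 -1.4585]
(0.532, 0.243) A 1.595 b -0.157 [0.51   0.0313 0.248 ] [ 1.1072  0.0794 -1.6537]
(0.5325, 0.238) A 1.629 b -0.233 [0.5096 0.0312 0.2409] [ 1.0986  0.079  -1.7958]
(0.533, 0.236) A 1.630 b -0.263 [0.5098 0.0313 0.238 ] [ 1.1021  0.0791 -1.853 ]
(0.535, 0.236) A 1.484 b -0.256 [0.5118 0.0313 0.2382] [ 1.1436  0.0808 -1.8488]
```

```bash
python3 -m jog '{"turn":[[0,0,0],[0,0,0],[0,0,0],[0,0,0],[0,0,0],[0,0,0],[0,0,0],[0,0,0],[0,0,0],[0,0,0]],"delta_pos":[[0.3,0.09,0],[0.3,0,0],[0.2,0,0],[0.2,0,-0.15],[0.15,0,-0.15],[0.15,0,-0.16],[0.14,0,-0.16],[0,0,0],[0,0,0],[0,0,0]],"hand":[1,1,1,1,1,1,1,1,1,1]}'
python3 - <<'E'
from h import *
snap('wrist','w5')
E
```

```text
time: 12.4
ee_pos: [0.527, 0.03, 0.3018]
tcp_rot: [178.7, -33.1, 4.5]
wrist_force: [-0.8, -0.4, 0.5]
opening: 0.0854
```

View pics/w5.png

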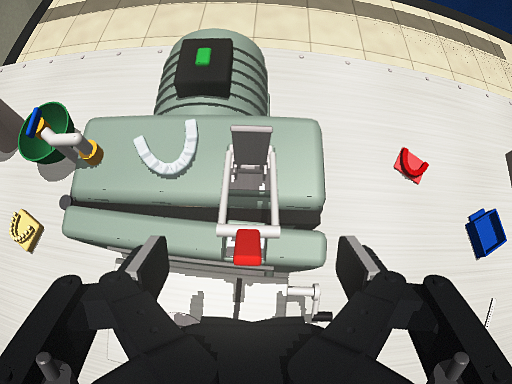

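```bash
python3 -m jog '{"turn":[[0,0,0],[0,0,0],[0,0,0],[0,0,0],[0,0,0],[0,0,0],[0,0,0],[0,0,0],[0,0,0],[0,0,0]],"delta_pos":[[0,0.04,-0.03],[0,0,0],[0,0,0],[0,0,0],[0,0,0],[0,0,0],[0,0,0],[0,0,0],[0,0,0],[0,0,0]],"hand":[1,0.4,-0.2,-0.5,-0.8,-1,-1,-1,-1,-1]}' 20
python3 - <<'E'
from h import *
snap('wrist','w6'); crop('w6',180,150,320,290,5,'w6c')
E
python3 plan.py
```

```text
time: 13.45
ee_pos: [0.5271, 0.0321, 0.2997]
tcp_rot: [178.7, -33.0, 4.5]
wrist_force: [-1.0, 2.2, 0.8]
opening: 0.0132
tz [ 0.5451  0.0202 -0.8381] ty [ 0.066  -0.9976  0.0189] tcp [0.5271 0.0321 0.2998]
(0.537, 0.282) A 1.610 b 0.424 [0.5269 0.032  0.2998] [-0.0035 -0.0027  0.0016]
(0.534, 0.27) A 1.537 b 0.242 [0.5194 0.0317 0.2846] [-0.1532 -0.0087 -0.3034]
(0.5315, 0.258) A 1.581 b 0.063 [0.5131 0.0314 0.2686] [-0.2787 -0.0137 -0.6223]
(0.5315, 0.25) A 1.578 b -0.054 [0.5111 0.0313 0.2577] [-0.3198 -0.0154 -0.8404]
(0.532, 0.243) A 1.595 b -0.157 [0.51   0.0313 0.248 ] [-0.3403 -0.0162 -1.0355]
(0.5325, 0.238) A 1.629 b -0.233 [0.5096 0.0313 0.2409] [-0.3489 -0.0165 -1.1777]
(0.533, 0.236) A 1.630 b -0.263 [0.5098 0.0313 0.238 ] [-0.3454 -0.0164 -1.2348]
(0.535, 0.236) A 1.484 b -0.256 [0.5119 0.0314 0.2382] [-0.3039 -0.0147 -1.2307]
```

View pics/w6c.png

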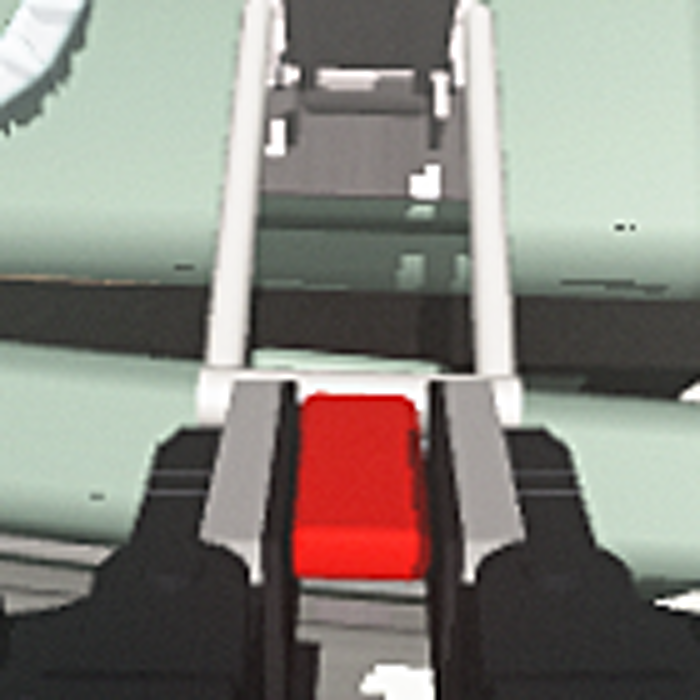

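```bash
python3 -m jog '{"turn":[[0,0,0],[0,0,0],[0,0,0],[0,0,0],[0,0,0],[0,0,0],[0,0,0],[0,0,0],[0,0,0],[0,0,0]],"delta_pos":[[-0.038,-0.002,-0.076],[-0.038,-0.002,-0.076],[-0.038,-0.002,-0.076],[-0.038,-0.002,-0.076],[-0.031,-0.001,-0.08],[-0.031,-0.001,-0.08],[-0.031,-0.001,-0.08],[-0.031,-0.001,-0.08],[0,0,0],[0,0,0]],"hand":[-1,-1,-1,-1,-1,-1,-1,-1,-1,-1]}'
python3 - <<'E'
from h import *
c=snap('wrist','w7'); crop('w7',180,130,320,290,5,'w7c')
c=dict(np.load('pics/w7.npz'))
for col in (224,232,278):
    P=wworld(c,np.full(50,col),np.arange(190,240)); print(col,(P*1000).round(0)[::1,[0,2]].astype(int).tolist())
E
```

```text
time: 14.5
ee_pos: [0.5132, 0.0313, 0.2682]
tcp_rot: [178.7, -33.0, 4.5]
wrist_force: [0.1, 2.9, 1.7]
opening: 0.0133
224 [[544, 261], [543, 260], [543, 260], [542, 261], [541, 261], [541, 261], [540, 261], [540, 260], [539, 261], [538, 261], [537, 261], [537, 261], [536, 261], [536, 261], [535, 261], [534, 262], [534, 261], [533, 261], [532, 263], [532, 262], [531, 262], [531, 263], [530, 263], [530, 262], [529, 262], [528, 263], [494, 427], [527, 262], [527, 261], [527, 259], [533, 226], [532, 226], [531, 225], [530, 226], [530, 226], [529, 225], [528, 226], [528, 226], [527, 226], [526, 228], [525, 228], [525, 227], [524, 226], [523, 227], [523, 227], [522, 226], [514, 279], [512, 289], [512, 290], [511, 290]]
232 [[559, 211], [554, 227], [553, 227], [552, 228], [551, 228], [550, 229], [549, 231], [548, 232], [547, 232], [546, 232], [546, 231], [545, 231], [544, 232], [544, 232], [543, 232], [542, 232], [534, 261], [534, 261], [533, 263], [532, 262], [531, 263], [531, 264], [530, 263], [530, 264], [529, 263], [529, 262], [528, 261], [528, 261], [527, 261], [527, 260], [532, 232], [531, 232], [530, 232], [530, 231], [529, 232], [528, 232], [520, 278], [519, 280], [518, 280], [518, 280], [517, 283], [516, 283], [516, 284], [515, 285], [514, 287], [514, 287], [513, 289], [513, 288], [512, 291], [511, 291]]
278 [[546, 261], [546, 259], [545, 260], [544, 260], [544, 260], [543, 261], [543, 258], [542, 260], [541, 261], [541, 259], [540, 260], [539, 260], [539, 260], [538, 260], [538, 260], [537, 262], [536, 260], [536, 260], [535, 262], [534, 261], [533, 262], [533, 261], [532, 264], [532, 263], [531, 263], [531, 262], [530, 261], [529, 263], [529, 262], [528, 262], [528, 259], [528, 258], [536, 214], [535, 216], [534, 215], [534, 216], [533, 216], [532, 215], [520, 280], [519, 281], [519, 281], [518, 283], [517, 285], [516, 286], [516, 287], [515, 288], [515, 288], [514, 290], [513, 290], [513, 292]]
```

View pics/w7c.png

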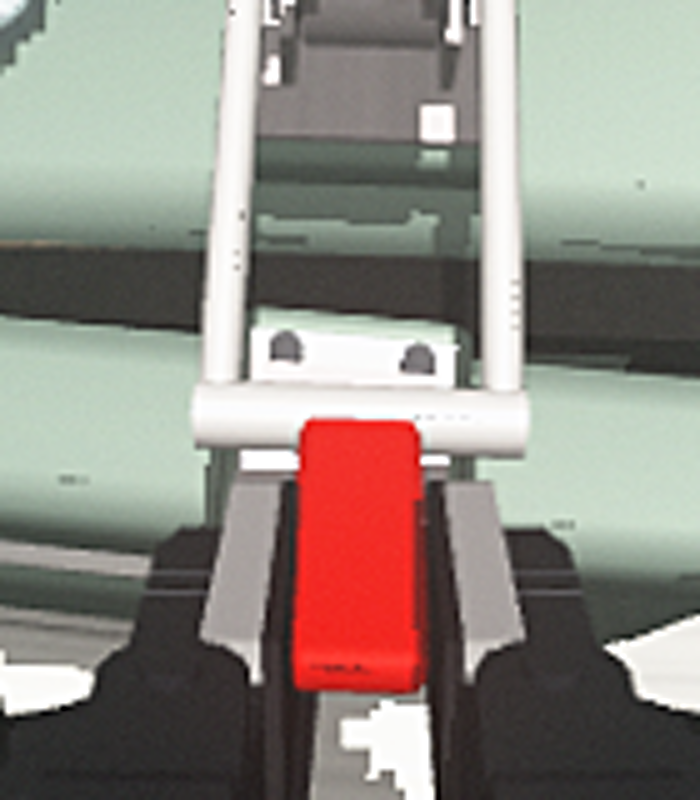

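```bash
python3 -m jog '{"turn":[[0,0,0],[0,0,0],[0,0,0],[0,0,0],[0,0,0],[0,0,0],[0,0,0],[0,0,0],[0,0,0],[0,0,0]],"delta_pos":[[-0.014,0,-0.07],[-0.014,0,-0.07],[-0.014,0,-0.07],[-0.007,0,-0.065],[-0.007,0,-0.065],[-0.007,0,-0.065],[-0.004,0,-0.065],[-0.004,0,-0.065],[0,0,0],[0,0,0]],"hand":[-1,-1,-1,-1,-1,-1,-1,-1,-1,-1]}'
python3 - <<'E'
from h import *
c=snap('wrist','w8'); crop('w8',180,130,320,290,5,'w8c')
c=dict(np.load('pics/w8.npz'))
for col in (224,232,278):
    P=wworld(c,np.full(50,col),np.arange(190,240)); print(col,(P*1000).round(0)[::1,[0,2]].astype(int).tolist())
E
```

```text
time: 15.55
ee_pos: [0.5097, 0.0313, 0.2416]
tcp_rot: [178.7, -33.0, 4.5]
wrist_force: [0.1, 0.9, 0.5]
opening: 0.0131
224 [[537, 244], [537, 243], [536, 244], [536, 243], [535, 244], [535, 243], [534, 243], [533, 244], [533, 243], [532, 244], [531, 245], [531, 244], [530, 244], [530, 243], [529, 244], [529, 242], [529, 242], [528, 241], [531, 228], [530, 227], [529, 228], [529, 228], [527, 236], [527, 234], [526, 233], [525, 234], [525, 234], [524, 234], [524, 232], [524, 229], [523, 228], [523, 228], [523, 226], [522, 227], [521, 227], [521, 227], [520, 226], [520, 223], [520, 219], [521, 208], [521, 206], [521, 202], [521, 197], [521, 194], [521, 185], [521, 186], [511, 253], [509, 263], [508, 264], [508, 264]]
232 [[537, 244], [538, 239], [540, 232], [539, 231], [536, 241], [535, 244], [534, 244], [534, 244], [533, 245], [532, 245], [532, 243], [531, 245], [531, 243], [530, 243], [530, 243], [529, 243], [529, 243], [529, 241], [528, 241], [530, 232], [529, 233], [528, 232], [528, 232], [527, 234], [526, 235], [525, 235], [525, 235], [524, 235], [524, 234], [524, 232], [524, 228], [523, 229], [523, 228], [522, 228], [522, 226], [521, 226], [516, 252], [515, 253], [515, 254], [514, 254], [513, 256], [513, 256], [512, 257], [512, 258], [511, 260], [510, 261], [510, 261], [509, 263], [508, 264], [508, 264]]
278 [[540, 243], [539, 242], [538, 243], [538, 241], [537, 243], [537, 243], [536, 243], [536, 243], [535, 244], [534, 243], [534, 244], [533, 244], [532, 246], [532, 244], [531, 246], [531, 243], [530, 243], [530, 242], [530, 241], [530, 240], [535, 215], [534, 217], [534, 215], [533, 215], [532, 216], [532, 214], [531, 216], [530, 217], [530, 216], [529, 215], [529, 215], [528, 215], [527, 215], [527, 215], [526, 215], [525, 214], [525, 215], [524, 214], [516, 254], [516, 255], [515, 255], [514, 256], [513, 259], [513, 260], [512, 260], [512, 261], [511, 262], [511, 262], [510, 264], [509, 264]]
```

View pics/w8c.png

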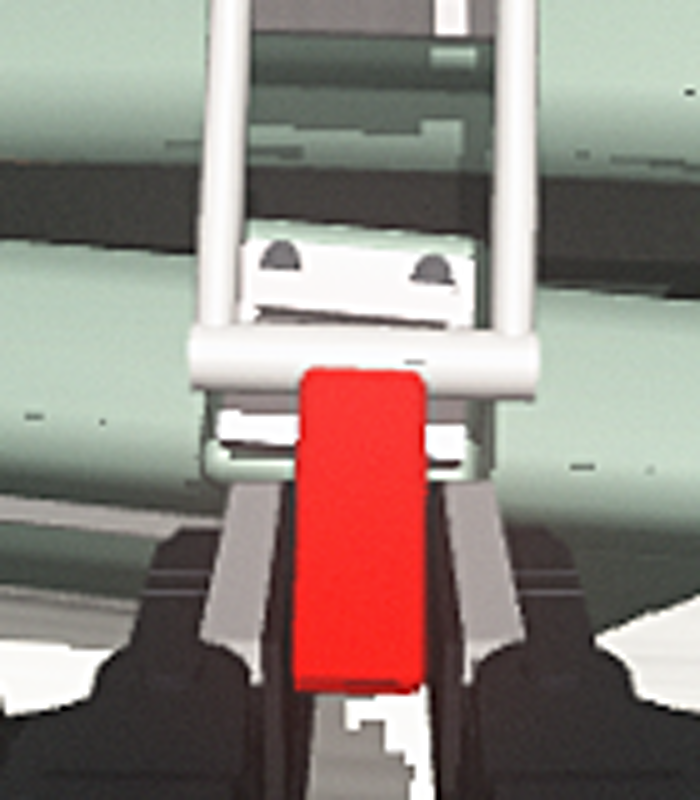

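```bash
python3 -m jog '{"turn":[[0,0,0],[0,0,0],[0,0,0],[0,0,0],[0,0,0],[0,0,0],[0,0,0],[0,0,0],[0,0,0],[0,0,0]],"delta_pos":[[0,0,-0.012],[0,0,-0.012],[0,0,-0.012],[0,0,-0.012],[0,0,-0.012],[0,0,-0.012],[0,0,0],[0,0,0],[0,0,0],[0,0,0]],"hand":[-1,-1,-1,-1,-1,-1,-1,-1,-1,-1]}'
```

```text
time: 16.6
ee_pos: [0.5098, 0.0313, 0.2381]
tcp_rot: [178.7, -33.0, 4.5]
wrist_force: [-0.2, 0.6, 2.1]
opening: 0.0132
```

```bash
python3 -m jog '{"turn":[[0,0,0],[0,0,0],[0,0,0],[0,0,0],[0,0,0],[0,0,0],[0,0,0],[0,0,0],[0,0,0],[0,0,0]],"delta_pos":[[0.008,0,0],[0.008,0,0],[0.008,0,0],[0.008,0,0],[0.008,0,0],[0,0,0],[0,0,0],[0,0,0],[0,0,0],[0,0,0]],"hand":[-1,-1,-1,-1,-1,-1,-1,-1,-1,-1]}'
python3 - <<'E'
from h import *
c=snap('wrist','w9'); crop('w9',180,50,320,290,3.3,'w9c')
c=dict(np.load('pics/w9.npz'))
for col in (224,232,278):
    P=wworld(c,np.full(40,col),np.arange(180,220)); print(col,(P*1000).round(0)[::1,[0,2]].astype(int).tolist())
print(bot.get_obs()['wrist_force'])
E
```

```text
time: 17.6
ee_pos: [0.5113, 0.0314, 0.2378]
tcp_rot: [178.7, -33.0, 4.5]
wrist_force: [-6.8, -0.3, 1.9]
opening: 0.0134
224 [[544, 242], [543, 242], [543, 241], [542, 241], [542, 241], [541, 242], [541, 242], [540, 243], [539, 242], [539, 240], [539, 241], [538, 241], [538, 240], [537, 241], [536, 241], [535, 241], [535, 241], [535, 240], [534, 241], [533, 241], [533, 240], [533, 240], [532, 241], [531, 240], [531, 240], [530, 240], [530, 238], [532, 228], [531, 228], [531, 227], [530, 228], [530, 229], [529, 228], [527, 235], [527, 234], [526, 234], [525, 234], [525, 234], [524, 234], [524, 230]]
232 [[547, 234], [547, 233], [546, 234], [542, 245], [541, 244], [541, 244], [540, 244], [540, 244], [539, 245], [538, 244], [539, 242], [539, 239], [541, 231], [537, 240], [537, 240], [536, 241], [535, 241], [535, 242], [534, 241], [534, 241], [533, 242], [533, 240], [532, 240], [531, 241], [531, 241], [531, 240], [530, 239], [532, 230], [531, 232], [530, 233], [530, 232], [529, 233], [528, 233], [528, 231], [527, 235], [526, 234], [526, 235], [525, 235], [525, 235], [524, 233]]
278 [[546, 241], [546, 241], [546, 240], [545, 240], [544, 240], [544, 240], [543, 239], [543, 240], [542, 239], [542, 240], [541, 240], [540, 240], [540, 239], [539, 240], [539, 240], [538, 240], [537, 241], [537, 240], [536, 242], [535, 242], [535, 240], [534, 241], [534, 241], [534, 240], [533, 241], [532, 240], [532, 238], [531, 240], [531, 237], [536, 216], [535, 216], [535, 216], [534, 216], [534, 215], [533, 215], [532, 215], [532, 216], [531, 215], [530, 216], [529, 217]]
[-6.6163624   0.13021894  2.71713253]
```

View pics/w9c.png

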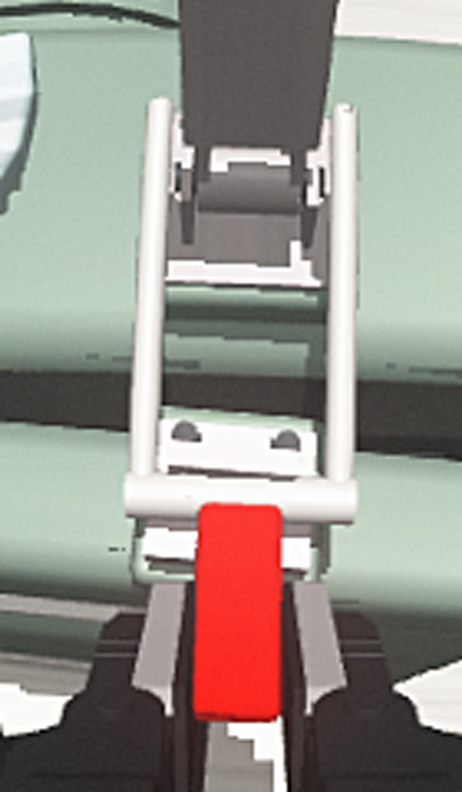

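```bash
python3 -m jog '{"turn":[[0,0,0],[0,0,0],[0,0,0],[0,0,0],[0,0,0],[0,0,0],[0,0,0],[0,0,0],[0,0,0],[0,0,0]],"delta_pos":[[0,0,0],[0,0,0],[0,0,0],[0,0,0],[0,0,0],[-0.1,0,0.15],[-0.2,0,0.3],[-0.3,0,0.5],[-0.3,0,0.5],[0,0,0]],"hand":[-0.6,-0.4,-0.2,0.2,0.6,0.8,0.8,0.8,0.8,0.8]}'
python3 - <<'E'
from h import *
c=snap('wrist','w10'); crop('w10',180,30,320,250,3.6,'w10c')
E
```

```text
time: 18.65
ee_pos: [0.4664, 0.0304, 0.316]
tcp_rot: [178.7, -33.4, 4.6]
wrist_force: [0.0, 0.5, 1.5]
opening: 0.0767
```

View pics/w10.png

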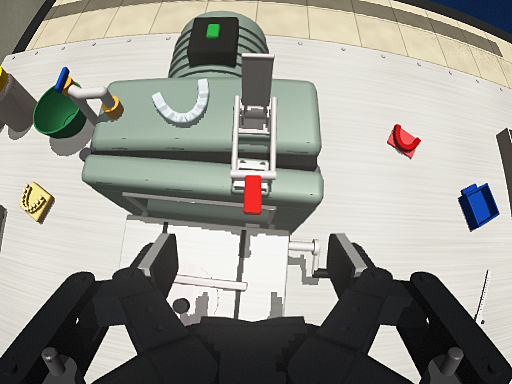

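View pics/w10c.png

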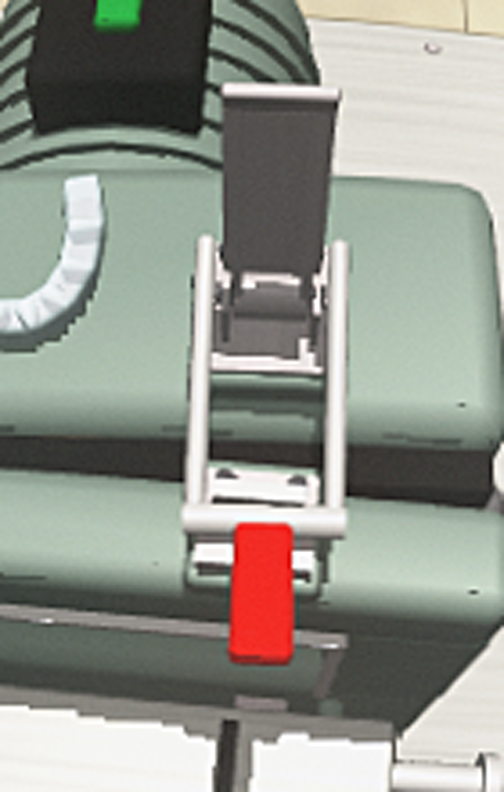

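Run:
```python
from h import *
np.set_printoptions(suppress=True,precision=4)
c=dict(np.load('pics/w10.npz'))
for col in (236,268):
    P=wworld(c,np.full(24,col),np.arange(162,186)); print(col,(P*1000).round(0)[::1,[0,2]].astype(int).tolist())
for col in (252,258,264):
    P=wworld(c,np.full(30,col),np.arange(52,112,2)); print(col,(P*1000).round(0).astype(int).tolist())
```

```text
236 [[543, 242], [542, 242], [541, 241], [541, 241], [540, 241], [539, 241], [538, 240], [538, 239], [535, 242], [535, 240], [534, 242], [533, 241], [532, 241], [532, 240], [531, 240], [531, 239], [530, 236], [531, 232], [530, 233], [529, 232], [528, 234], [527, 235], [526, 234], [525, 234]]
268 [[551, 227], [550, 227], [549, 228], [548, 227], [547, 228], [546, 227], [545, 228], [545, 227], [538, 240], [537, 240], [536, 241], [535, 242], [534, 241], [534, 240], [533, 240], [532, 240], [531, 239], [531, 237], [534, 227], [533, 228], [532, 228], [531, 227], [530, 228], [530, 226]]
252 [[738, 46, 172], [598, 39, 314], [596, 39, 314], [598, 39, 310], [600, 39, 306], [599, 39, 305], [599, 39, 302], [599, 39, 300], [599, 39, 297], [598, 39, 296], [598, 39, 294], [598, 39, 291], [596, 38, 291], [597, 38, 287], [597, 38, 285], [596, 38, 283], [596, 38, 281], [595, 38, 279], [597, 38, 275], [595, 38, 275], [595, 38, 272], [594, 38, 270], [594, 38, 267], [593, 38, 265], [593, 38, 263], [593, 38, 259], [593, 38, 257], [598, 38, 246], [595, 37, 247], [593, 37, 247]]
258 [[743, 38, 168], [599, 35
[... 240 characters left out ...]
, 282], [596, 33, 279], [595, 33, 277], [595, 33, 275], [595, 33, 272], [594, 33, 271], [595, 33, 267], [594, 33, 265], [593, 33, 263], [593, 32, 259], [593, 32, 257], [599, 32, 245], [596, 32, 246], [594, 32, 246]]
264 [[759, 29, 152], [599, 30, 315], [598, 30, 314], [598, 30, 311], [600, 30, 307], [600, 30, 305], [600, 30, 302], [599, 30, 301], [599, 30, 298], [599, 29, 296], [598, 29, 295], [599, 29, 291], [599, 29, 289], [597, 29, 289], [597, 29, 286], [597, 29, 284], [596, 29, 282], [596, 28, 279], [596, 28, 277], [595, 28, 275], [595, 28, 273], [446, 32, 474], [595, 28, 267], [595, 28, 264], [594, 27, 263], [593, 27, 260], [593, 27, 258], [594, 27, 253], [593, 27, 251], [593, 27, 248]]
```

```bash
cat > press.py <<'E'
from h import *
np.set_printoptions(suppress=True,precision=3)
AX=np.array([.5965,.239]); S=.057
def pose(A,th,gap=0):
    U=AX+(S)*np.array([np.cos(A),np.sin(A)])+(.006+gap)*np.array([-np.sin(A),np.cos(A)])
    return U-.011*np.array([np.cos(th),np.sin(th)])
def th(A): return min(.576,.8*A)
import sys
o=bot.get_obs(); p=np.array([o['ee_pos'][0],o['ee_pos'][2]]); t0=-np.radians(o['tcp_rot'][1])
if __name__=='__main__':
    t=pose(1.42,.576,.015); print('approach',t,(t-p)*20,'y',(.0345-o['ee_pos'][1])*20)
    A0=float(sys.argv[1]); prev=p;pt=t0
    print('first to A0',(pose(A0,th(A0))-p)*20,np.degrees(th(A0)-t0)/8)
    prev=pose(A0,th(A0));pt=th(A0);A=A0
    while A>0.05:
        A-=float(sys.argv[2]); q=pose(A,th(A)); print('A %.2f'%A,'tcp',q,'d',(q-prev)*20,'turny',np.degrees(pt-th(A))/8); prev=q;pt=th(A)
E
python3 press.py 1.42 .1
```

```text
approach [0.575 0.293] [ 2.167 -0.422] y 0.08246958505096338
first to A0 [ 2.463 -0.467] -0.03471879555192616
A 1.32 tcp [0.596 0.29 ] d [ 0.114 -0.011] turny 0.0
A 1.22 tcp [0.601 0.289] d [ 0.112 -0.022] turny 0.0
A 1.12 tcp [0.607 0.287] d [ 0.11  -0.033] turny 0.0
A 1.02 tcp [0.612 0.285] d [ 0.106 -0.044] turny 0.0
A 0.92 tcp [0.617 0.282] d [ 0.101 -0.055] turny 0.0
A 0.82 tcp [0.622 0.279] d [ 0.095 -0.064] turny 0.0
A 0.72 tcp [0.626 0.275] d [ 0.088 -0.073] turny 1.5902773407317584e-15
A 0.62 tcp [0.63  0.272] d [ 0.071 -0.067] turny 0.5729577951308229
A 0.52 tcp [0.633 0.268] d [ 0.064 -0.074] turny 0.5729577951308233
A 0.42 tcp [0.636 0.264] d [ 0.056 -0.08 ] turny 0.5729577951308229
A 0.32 tcp [0.638 0.26 ] d [ 0.047 -0.085] turny 0.5729577951308233
A 0.22 tcp [0.64  0.255] d [ 0.038 -0.089] turny 0.5729577951308231
A 0.12 tcp [0.641 0.251] d [ 0.029 -0.093] turny 0.5729577951308233
A 0.02 tcp [0.642 0.246] d [ 0.019 -0.095] turny 0.5729577951308233
```

```bash
python3 -m jog '{"turn":[[0,0,0],[0,0,0],[0,0,0],[0,0,0],[0,0,0],[0,0,0],[0,0,0],[0,0,0],[0,0,0],[0,0,0]],"delta_pos":[[0,0.08,0],[0,0,0],[0,0,0],[0.4,0,0],[0.5,0,-0.05],[0.4,0,-0.07],[0.4,0,-0.1],[0.3,0,-0.1],[0.16,0,-0.1],[0,0,0]],"hand":[-1,-1,-1,-1,-1,-1,-1,-1,-1,-1]}'
python3 - <<'E'
from h import *
c=snap('wrist','w11');
E
```

```text
time: 19.7
ee_pos: [0.5751, 0.0318, 0.2875]
tcp_rot: [178.7, -32.9, 4.7]
wrist_force: [-0.8, 0.1, 1.2]
opening: -0.0
```

View pics/w11.png

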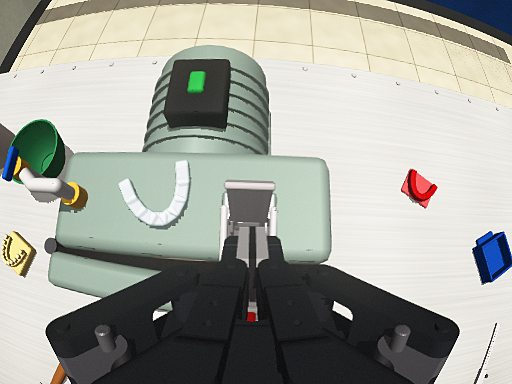

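```bash
python3 -m jog '{"turn":[[0,0,0],[0,0,0],[0,0,0],[0,0,0],[0,0,0],[0,0,0],[0,0,0],[0,0,0],[0,0,0],[0,0,0]],"delta_pos":[[0.075,0.012,0.03],[0.075,0.012,0.03],[0.075,0.012,0.02],[0.075,0.012,0],[0.11,0,-0.01],[0.11,0,-0.02],[0.1,0,-0.03],[0.07,0,-0.02],[0,0,0],[0,0,0]],"hand":[-1,-1,-1,-1,-1,-1,-1,-1,-1,-1]}'
python3 - <<'E'
from h import *
c=snap('wrist','w12'); snap('top','t12'); snap('scene','s12'); crop('s12',225,120,325,220,6,'s12c')
c=dict(np.load('pics/w12.npz'))
for col in (240,262):
    P=wworld(c,np.full(26,col),np.arange(175,227,2)); print(col,(P*1000).round(0)[::1,[0,2]].astype(int).tolist())
E
python3 press.py 1.07 .1 | head -2
```

```text
time: 20.75
ee_pos: [0.6095, 0.0341, 0.2894]
tcp_rot: [178.7, -33.0, 4.7]
wrist_force: [-2.1, 1.3, 2.2]
opening: 0.0
240 [[687, 180], [685, 178], [684, 176], [682, 176], [680, 175], [678, 176], [676, 176], [674, 176], [672, 176], [659, 212], [657, 214], [656, 213], [653, 215], [651, 216], [650, 215], [648, 217], [646, 216], [645, 215], [622, 308], [621, 309], [620, 310], [619, 311], [619, 303], [619, 301], [618, 299], [617, 297]]
262 [[701, 145], [699, 143], [696, 146], [691, 155], [688, 155], [687, 154], [687, 147], [686, 143], [683, 144], [662, 206], [659, 213], [657, 213], [655, 215], [653, 216], [651, 215], [649, 216], [648, 216], [646, 215], [644, 216], [622, 309], [621, 308], [619, 311], [619, 309], [619, 301], [619, 300], [618, 297]]
approach [0.575 0.293] [-0.686  0.061] y 0.006849676251259457
first to A0 [ 0.    -0.071] -0.0014983481729102285
```

View pics/w12.png

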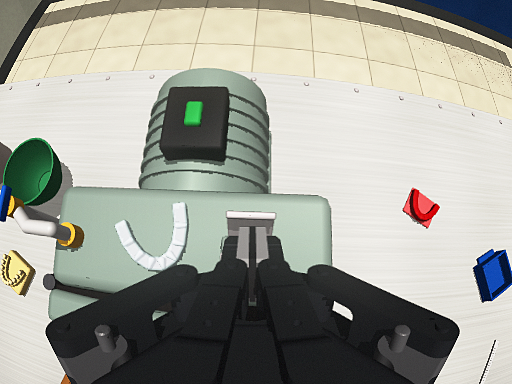

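View pics/s12c.png

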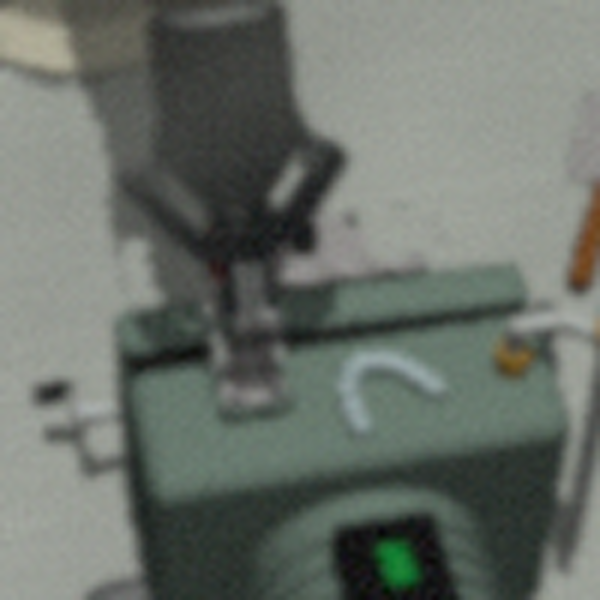

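```bash
python3 -m jog '{"turn":[[0,0,0],[0,0,0],[0,0,0],[0,0,0],[0,0,0],[0,0,0],[0,0,0],[0,0,0],[0,0,0],[0,0,0]],"delta_pos":[[0.1,0.004,-0.04],[0.1,0.004,-0.05],[0.1,0.004,-0.06],[0.06,0,-0.04],[0,0,0],[0,0,0],[0,0,0],[0,0,0],[0,0,0],[0,0,0]],"hand":[-1,-1,-1,-1,-1,-1,-1,-1,-1,-1]}'
python3 - <<'E'
from h import *
c=snap('wrist','w13'); c=snap('scene','s13'); crop('s13',225,120,325,220,6,'s13c')
c=dict(np.load('pics/w13.npz'))
for col in (240,262):
    P=wworld(c,np.full(26,col),np.arange(175,227,2)); print(col,(P*1000).round(0)[::1,[0,2]].astype(int).tolist())
E
```

```text
time: 21.9
ee_pos: [0.6275, 0.0348, 0.2802]
tcp_rot: [178.7, -33.0, 4.7]
wrist_force: [-2.9, -1.1, 0.6]
opening: 0.0
240 [[702, 176], [701, 176], [699, 176], [697, 175], [695, 176], [691, 180], [689, 181], [688, 180], [686, 180], [685, 175], [683, 175], [682, 174], [679, 176], [678, 174], [676, 175], [643, 297], [642, 297], [641, 299], [640, 298], [640, 296], [639, 294], [639, 292], [638, 289], [637, 288], [636, 288], [635, 287]]
262 [[715, 147], [710, 156], [707, 156], [705, 156], [704, 153], [704, 145], [702, 146], [700, 146], [698, 145], [696, 144], [690, 156], [689, 155], [687, 154], [686, 148], [685, 144], [683, 144], [643, 298], [642, 298], [641, 299], [640, 296], [608, 439], [639, 291], [639, 289], [638, 288], [637, 288], [636, 286]]
```

View pics/s13c.png

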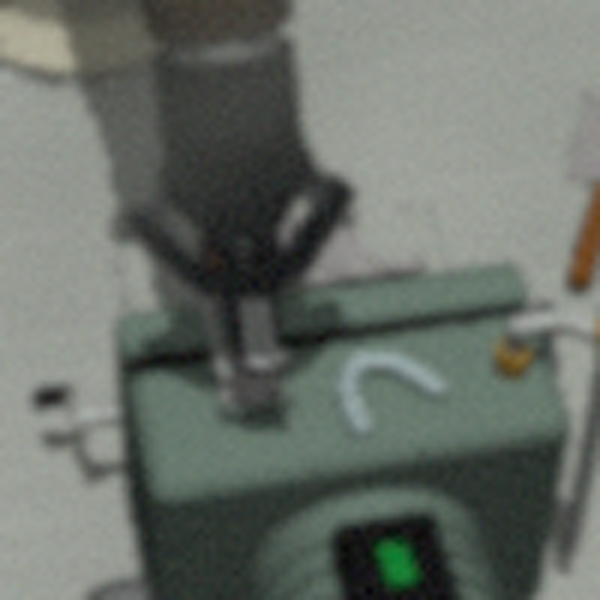

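View pics/w13.png

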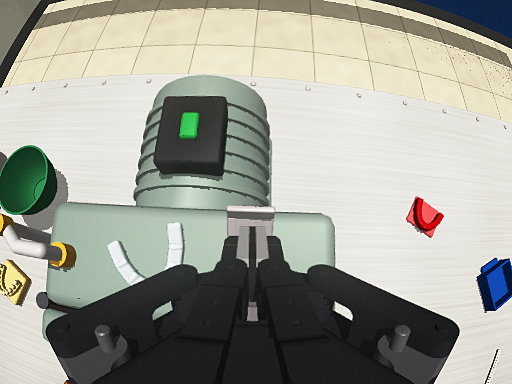

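Run:
```python
from h import *
c=dict(np.load('pics/s13.npz'))
for P in [(.498,.031,.252),(.515,.031,.243),(.535,.032,.237),(.535,.013,.237),(.535,.051,.237),(.52,.031,.27),(.53,.031,.29)]:
    u,v=proj(c,P); print(P,u,v,'crop',(u-225)*6,(v-120)*6)
for n in('s12','s13'):
  c=dict(np.load('pics/'+n+'.npz'))
  f=c['frame'].astype(int); m=(f[...,0]>f[...,1]+40)&(f[...,0]>f[...,2]+40)
  m[:, :225]=0;m[:,300:]=0;m[:120]=0;m[220:]=0
  for v,u in np.argwhere(m): print(n,u,v,f[v,u],world(c,u,v).round(3))
```

```text
(0.498, 0.031, 0.252) 260.2528367867877 156.37284431764203 crop 211.51702072072635 218.2370659058522
(0.515, 0.031, 0.243) 261.0155907093213 161.6027998473937 crop 216.0935442559279 249.61679908436219
(0.535, 0.032, 0.237) 262.1903040150312 166.9200984700732 crop 223.14182409018713 281.5205908204393
(0.535, 0.013, 0.237) 256.8785851860319 167.59202678427064 crop 191.2715111161914 285.55216070562386
(0.535, 0.051, 0.237) 267.4905779477032 166.24961792638905 crop 254.94346768621904 277.4977075583343
(0.52, 0.031, 0.27) 261.1886196247068 157.63867285681715 crop 217.13171774824082 225.8320371409029
(0.53, 0.031, 0.29) 261.608263221486 155.96550764149725 crop 219.64957932891616 215.79304584898352
```

Run:
```python
from h import *
snap('top','t13'); crop('t13',170,130,280,230,7,'t13c')
c=dict(np.load('pics/w13.npz'))
edges(c,150,384,0,360,-.03,.12)
```

```text
-0.03 front 0.5879 gaps [(0.5896, 0.6215)]
-0.02 front 0.6220 gaps []
-0.01 front 0.6146 gaps []
0.0 front 0.6159 gaps []
0.01 front 0.6238 gaps []
0.02 front 0.6421 gaps []
0.06 front 0.6122 gaps []
0.07 front 0.6089 gaps [(0.658, 0.6972)]
0.08 front 0.6149 gaps [(0.6571, 0.6964)]
0.09 front 0.5774 gaps [(0.5853, 0.639), (0.6569, 0.6961)]
0.1 front 0.5709 gaps [(0.5813, 0.6069), (0.6562, 0.6954)]
0.11 front 0.6010 gaps [(0.6568, 0.6959)]
```

View pics/t13c.png

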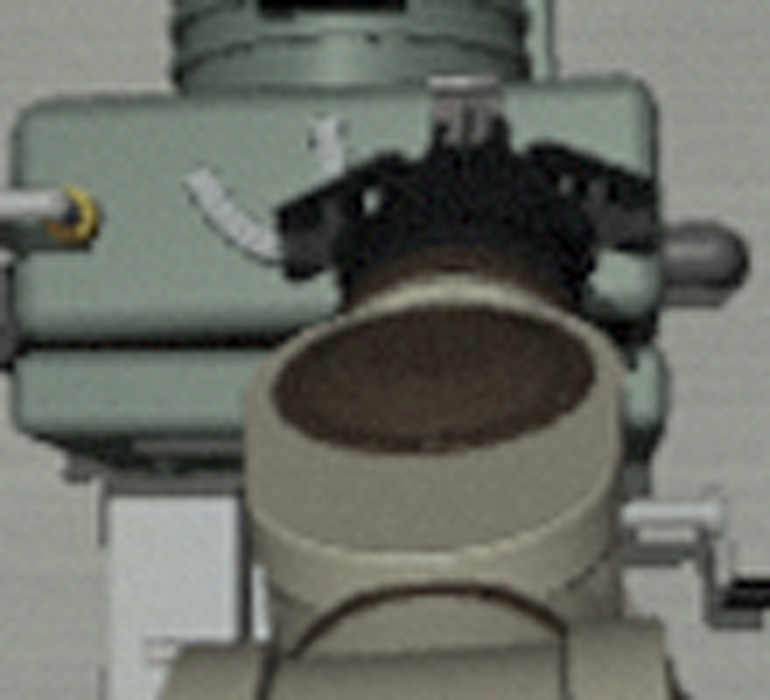

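Run:
```python
from h import *
for n in('t12','t13'):
    c=dict(np.load('pics/'+n+'.npz'))
    v,u=np.mgrid[130:225,165:280]; z=c['range_z'][130:225,165:280]
    P=(np.stack([(u-c['cx'])/c['fx']*z,-(v-c['cy'])/c['fy']*z,-z,np.ones_like(z)],-1)@np.linalg.inv(c['extrinsics']).T)[...,:3].reshape(-1,3)
    P=P[abs(P[:,2]-.2145)<.004]
    for b in (-.025,-.02,-.015,.14,.16,.18):
        s=np.sort(P[abs(P[:,1]-b)<.004][:,0]); g=np.where(np.diff(s)>.005)[0]
        print(n,b,s[:1].round(4),[(s[i].round(4),s[i+1].round(4)) for i in g])
```

```text
t12 -0.025 [0.5258] [(np.float64(0.5552), np.float64(0.6063))]
t12 -0.02 [0.5258] [(np.float64(0.5552), np.float64(0.5661)), (np.float64(0.5661), np.float64(0.5735)), (np.float64(0.5735), np.float64(0.6084))]
t12 -0.015 [0.5311] [(np.float64(0.5553), np.float64(0.5661)), (np.float64(0.5661), np.float64(0.5735)), (np.float64(0.5738), np.float64(0.611))]
t12 0.14 [0.5263] [(np.float64(0.5558), np.float64(0.5611)), (np.float64(0.5611), np.float64(0.5685)), (np.float64(0.614), np.float64(0.6275))]
t12 0.16 [0.5263] [(np.float64(0.5585), np.float64(0.5663))]
t12 0.18 [0.5262] [(np.float64(0.5556), np.float64(0.5664))]
t13 -0.025 [0.5284] [(np.float64(0.5579), np.float64(0.5634)), (np.float64(0.5634), np.float64(0.5685)), (np.float64(0.5685), np.float64(0.5767)), (np.float64(0.5925), np.float64(0.6246))]
t13 -0.02 [0.5286] [(np.float64(0.558), np.float64(0.5634)), (np.float64(0.5634), np.float64(0.5739)), (np.float64(0.5925), np.float64(0.6276))]
t13 -0.015 [0.5549] [(np.float64(0.558), np.float64(0.5632)), (np.float64(0.5632), np.float64(0.5738)), (np.float64(0.595), np.float64(0.63))]
t13 0.14 [0.5288] [(np.float64(0.5584), np.float64(0.5688)), (np.float64(0.6117), np.float64(0.6279))]
t13 0.16 [0.5264] [(np.float64(0.5557), np.float64(0.5611)), (np.float64(0.5611), np.float64(0.5664))]
t13 0.18 [0.5265] [(np.float64(0.5557), np.float64(0.5665))]
```

```bash
sed -i 's/S=.057/S=.059/' press.py; python3 press.py 0.67 .1
```

```text
approach [0.575 0.294] [-1.042  0.286] y -0.005325519484485064
first to A0 [ 0.042 -0.109] -0.29029481535821766
A 0.57 tcp [0.633 0.271] d [ 0.07  -0.074] turny 0.5729577951308229
A 0.47 tcp [0.636 0.267] d [ 0.062 -0.08 ] turny 0.5729577951308229
A 0.37 tcp [0.639 0.263] d [ 0.053 -0.086] turny 0.5729577951308233
A 0.27 tcp [0.641 0.258] d [ 0.044 -0.091] turny 0.5729577951308231
A 0.17 tcp [0.643 0.253] d [ 0.034 -0.095] turny 0.5729577951308233
A 0.07 tcp [0.644 0.248] d [ 0.024 -0.098] turny 0.5729577951308231
A -0.03 tcp [0.645 0.243] d [ 0.014 -0.1  ] turny 0.5729577951308233
```

```bash
python3 -m jog '{"turn":[[0,0.15,0],[0,0.15,0],[0,0.57,0],[0,0.57,0],[0,0,0],[0,0,0],[0,0,0],[0,0,0],[0,0,0],[0,0,0]],"delta_pos":[[0.03,0,-0.05],[0.02,0,-0.06],[0.07,0.003,-0.074],[0.062,0.003,-0.08],[0,0,0],[0,0,0],[0,0,0],[0,0,0],[0,0,0],[0,0,0]],"hand":[-1,-1,-1,-1,-1,-1,-1,-1,-1,-1]}'
python3 - <<'E'
from h import *
c=snap('wrist','w14')
c=dict(np.load('pics/w14.npz'))
for col in (240,262):
    P=wworld(c,np.full(36,col),np.arange(155,227,2)); print(col,(P*1000).round(0)[::1,[0,2]].astype(int).tolist())
E
```

```text
time: 23.05
ee_pos: [0.6363, 0.0351, 0.2676]
tcp_rot: [179.7, -21.6, 4.3]
wrist_force: [-0.9, 0.2, 3.5]
opening: 0.0001
240 [[703, 177], [701, 176], [699, 176], [698, 176], [696, 176], [694, 175], [691, 182], [690, 181], [688, 180], [686, 181], [685, 177], [684, 176], [682, 175], [680, 176], [678, 176], [677, 175], [675, 175], [674, 175], [672, 175], [670, 175], [668, 175], [667, 174], [665, 172], [657, 282], [656, 282], [655, 282], [654, 282], [653, 279], [652, 277], [651, 276], [650, 275], [649, 274], [648, 273], [647, 273], [646, 272], [645, 272]]
262 [[708, 161], [706, 160], [704, 158], [704, 151], [702, 152], [700, 152], [698, 152], [696, 151], [694, 151], [691, 160], [689, 160], [687, 161], [686, 154], [685, 150], [683, 151], [681, 150], [679, 150], [677, 151], [676, 151], [674, 151], [672, 151], [670, 150], [668, 149], [658, 282], [657, 282], [656, 282], [655, 282], [654, 281], [653, 277], [652, 277], [651, 275], [650, 274], [649, 274], [648, 275], [647, 272], [646, 272]]
```

View pics/w14.png

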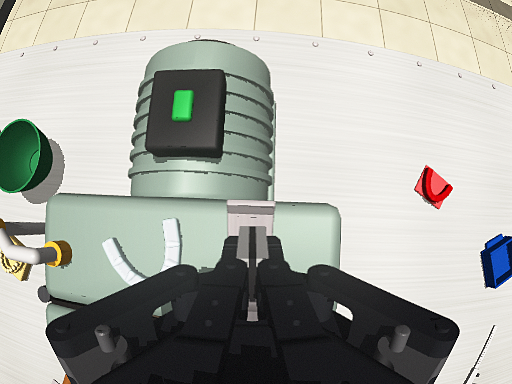

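```bash
python3 -m jog '{"turn":[[0,0.57,0],[0,0.57,0],[0,0.57,0],[0,0.5,0],[0,0,0],[0,0,0],[0,0,0],[0,0,0],[0,0,0],[0,0,0]],"delta_pos":[[0.053,0.003,-0.086],[0.044,0.003,-0.091],[0.034,0.003,-0.095],[0.015,0.003,-0.06],[0,0,0],[0,0,0],[0,0,0],[0,0,0],[0,0,0],[0,0,0]],"hand":[-1,-1,-1,-1,-1,-1,-1,-1,-1,-1]}'
python3 - <<'E'
from h import *
c=snap('wrist','w15')
c=dict(np.load('pics/w15.npz'))
for col in (240,262):
    P=wworld(c,np.full(36,col),np.arange(155,227,2)); print(col,(P*1000).round(0)[::1,[0,2]].astype(int).tolist())
E
```

```text
time: 24.1
ee_pos: [0.6437, 0.0358, 0.2511]
tcp_rot: [-179.0, -4.0, 4.0]
wrist_force: [-0.4, 0.5, -0.1]
opening: -0.0001
240 [[682, 175], [680, 174], [679, 176], [677, 176], [676, 175], [674, 175], [673, 174], [671, 176], [670, 176], [668, 175], [667, 175], [665, 174], [663, 170], [663, 179], [662, 185], [663, 194], [663, 200], [662, 207], [661, 208], [669, 248], [669, 250], [667, 249], [666, 250], [665, 248], [663, 247], [662, 247], [661, 245], [660, 246], [659, 247], [658, 246], [656, 245], [655, 245], [654, 246], [653, 245], [652, 247], [651, 246]]
262 [[681, 154], [680, 155], [678, 155], [676, 155], [675, 156], [673, 157], [672, 156], [670, 156], [668, 155], [666, 153], [663, 146], [664, 158], [663, 167], [663, 175], [663, 183], [663, 190], [663, 198], [663, 204], [662, 206], [670, 249], [669, 250], [668, 250], [667, 249], [666, 249], [664, 247], [663, 247], [662, 246], [661, 245], [660, 246], [659, 246], [657, 246], [656, 245], [655, 246], [654, 247], [653, 246], [652, 246]]
```

View pics/w15.png

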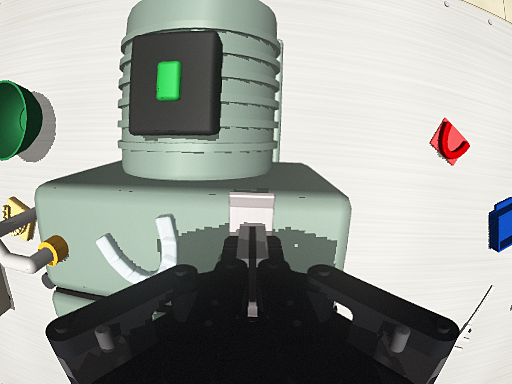

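The lever has snapped flat: its strip is level at z≈0.246, and the tool reads no force. I'll retreat and check.

```bash
python3 -m jog '{"turn":[[0,0,0],[0,0,0],[0,0,0],[0,0,0],[0,0,0],[0,0,0],[0,-0.6,0],[0,-0.8,0],[0,-0.8,0],[0,-0.5,0]],"delta_pos":[[0,0,0.2],[0,0,0.4],[-0.4,0,0.5],[-0.6,0,0.3],[-0.7,0,0],[-0.7,0,0],[-0.7,0,0],[-0.5,0,0],[-0.2,0,0],[0,0,0]],"hand":[-1,-1,-1,-1,-1,-1,-1,-1,-1,-1]}'
python3 - <<'E'
from h import *
c=snap('wrist','w16'); crop('w16',190,40,320,200,5,'w16c'); snap('top','t16'); snap('scene','s16')
c=dict(np.load('pics/w16.npz'))
edges(c,0,260,0,340,-.03,.12)
E
```

```text
time: 25.15
ee_pos: [0.4571, 0.0334, 0.3231]
tcp_rot: [179.5, -25.0, 4.5]
wrist_force: [0.7, 0.4, -0.1]
opening: -0.0
-0.03 front 0.5300 gaps [(0.5588, 0.5748)]
-0.02 front 0.5301 gaps [(0.5597, 0.5734)]
-0.01 front 0.5303 gaps [(0.5599, 0.5731)]
0.0 front 0.5297 gaps [(0.5596, 0.5718)]
0.01 front 0.5297 gaps [(0.5586, 0.5716)]
0.02 front 0.5716 gaps [(0.5786, 0.6292)]
0.03 front 0.5710 gaps []
0.04 front 0.5710 gaps []
0.05 front 0.5291 gaps [(0.5443, 0.5714), (0.577, 0.6278)]
0.06 front 0.5293 gaps [(0.558, 0.5703)]
0.07 front 0.5288 gaps [(0.558, 0.5688), (0.6587, 0.6968)]
0.08 front 0.5283 gaps [(0.5576, 0.5685), (0.6562, 0.6961)]
0.09 front 0.5276 gaps [(0.5579, 0.5687), (0.6052, 0.6447), (0.6564, 0.6958)]
0.1 front 0.5279 gaps [(0.5577, 0.569), (0.5935, 0.6096), (0.656, 0.6954)]
0.11 front 0.5275 gaps [(0.5568, 0.5676), (0.5902, 0.6044), (0.6562, 0.6953)]
```

View pics/w16.png

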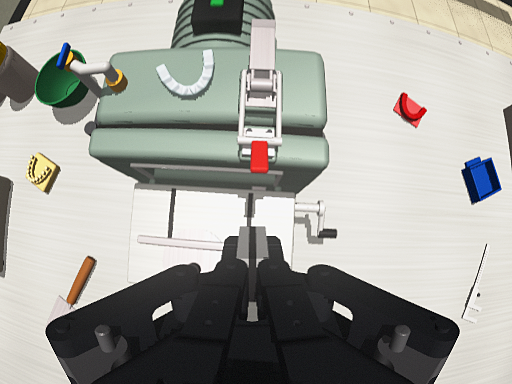

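View pics/w16c.png

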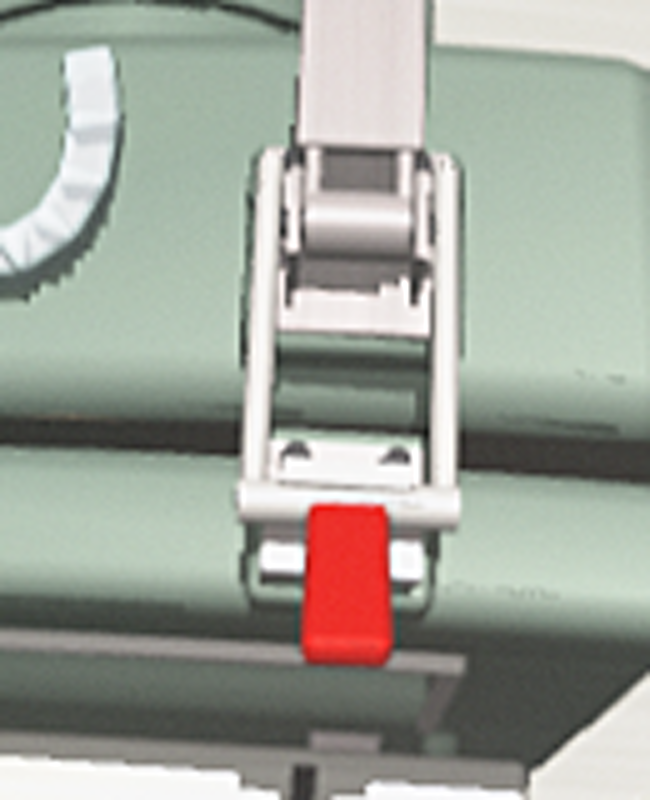

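View pics/s16.png

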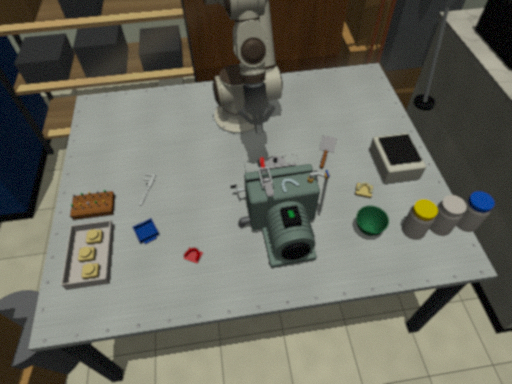

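The lever is flat, the bar is in the throat in front of the plate, and the cover has been drawn in about 8 mm further. I'm handing in.

Run:
```python
from h import *
c=dict(np.load('pics/w16.npz'))
for col in (240,279):
    P=wworld(c,np.full(20,col),np.arange(132,152)); print(col,(P*1000).round(0)[:,[0,2]].astype(int).tolist())
print(bot.get_obs()['wrist_force'])
print(ticket.job_done())
```

```text
240 [[548, 240], [547, 240], [546, 241], [545, 241], [544, 241], [543, 241], [542, 243], [541, 243], [540, 242], [539, 242], [539, 242], [538, 241], [537, 241], [541, 226], [540, 226], [539, 226], [538, 227], [537, 227], [536, 227], [535, 227]]
279 [[551, 242], [550, 241], [549, 241], [548, 242], [547, 240], [546, 241], [545, 242], [543, 244], [543, 243], [542, 243], [541, 243], [540, 242], [539, 242], [539, 241], [538, 241], [545, 216], [544, 216], [543, 215], [542, 216], [541, 215]]
[-0.23244878 -0.64021007  0.99930801]
the job is handed in; nothing more can be done
None
```

The cover is shut and latched, and I handed the job in at about 25 s of the 67 s allowed. No verdict was reported.

- **Cover:** I pushed it onto the seal until the push reached about 8 N, where the seal began to yield.
- **Loop:** I pinched the red tab, laid the bar in the throat and drew it back snug, which read about 7 N. Then I let go.
- **Lever:** I pressed it over centre with the closed fingers, reading no more than about 4 N at the stops between moves. It snapped flat.

**Last checks**
- **Lever flat:** its strip is level, about 6–7 mm above its pivot axis.
- **Bar in the keeper:** its centre is about 238–239 mm up. The start-of-job hook-top reading was about 243.5 mm.
- **Cover drawn in:** it stands about 8 mm further shut at the latch than when it first rested on the seal.
- **Robot clear:** it touches nothing.
- **Loose items:** the splint, wax block, base former, calipers and stone model look unmoved in the pictures. I did not measure them.

**Uncertain:** The lever took less force than the 2 to 16 N described. I checked partway, and the cover had moved in, so the loop was holding. I could not measure the loop's final pull on the keeper; I infer it from the cover having moved onto the seal.

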